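# Set the model village pieces on their base boards

### The job

On this model maker's bench, set each of the four small wooden model pieces upright on the base board painted for it, centred on and lined up with its white outline: the footbridge across the blue stream, the gateway on the yellow board across the grey path, the round tower on the round disc, and the staircase on the red board with the ladder of white stripes (which end points which way does not matter). Set them down gently, never dropping one, and let go of them; leave the paint jar and the glue bottle standing where they are.

Things in the scene. Friction and masses are not known exactly. Their poses are not given: they have to be found in the camera images.
- stairs: loose model staircase of pale wood with dark step edges, about 50 g: 80 mm long (its x), 40 mm wide (its y), five solid steps 16 mm deep, each 10 mm higher towards +x, from 10 mm high at the -x end to 50 mm at the +x end. Origin at the centre of the 80 x 40 underside, z up. Flat vertical sides 40 mm apart along y; its weight centres 11 mm to the +x side of the origin, where it is 40 mm high: pinch it there. Belongs on board_rungs.
- bridge: loose model footbridge of light and mid-brown wood, about 45 g, standing on two feet: 96 mm long (its x), 34 mm wide (its y), arched deck with a low parapet along each side, open beneath. Origin at the centre of its footprint at the level of the feet's underside, z up. The outer sides are flat, 34 mm apart along y; at mid-length they span heights from 31 to 48 mm, the highest point. Belongs on board_stream.
- gateway: loose model gateway of pale wood posts under a dark wood lintel with two battlements, with a red double door, about 60 g, standing upright: 64 mm long (its x), 28 mm thick (its y), 74 mm high. Origin at the centre of its underside, z up. At mid-length the solid lintel between 42 and 66 mm height has flat faces 28 mm apart along y; below it the door is set back. Belongs on board_path.
- tower: loose model round tower, off-white, about 50 g, standing upright: plain cylinder 44 mm in diameter and 50 mm high, with a terracotta cone roof of the same diameter up to 70 mm. Origin at the centre of its underside, z up. Belongs on board_disc.
- board_rungs: painted plywood base board, 110 mm (its x) by 90 mm (its y) by 8 mm thick, screwed down flat to the bench; origin at the centre of its underside, its top face (where the piece rests) 8 mm higher; z up. Red ground with a white outline for the stairs, 82 x 42 mm inside, long side along its x, centred on the board and crossed by five white stripes like a ladder.
- board_stream: painted plywood base board, 110 mm (its x) by 90 mm (its y) by 8 mm thick, screwed down flat to the bench; origin at the centre of its underside, its top face (where the piece rests) 8 mm higher; z up. Green ground with a blue stream 44 mm wide along its y through the middle and a white outline for each foot of the bridge, one on either bank, 80 mm apart along its x; the bridge is to span the stream, its length along the board's x and its centre over the board's centre.
- board_path: painted plywood base board, 110 mm (its x) by 90 mm (its y) by 8 mm thick, screwed down flat to the bench; origin at the centre of its underside, its top face (where the piece rests) 8 mm higher; z up. Yellow ground with a dark grey path 30 mm wide along its y through the middle and a white outline for the gateway, 66 x 30 mm inside, long side along its x, centred on the board.
- board_disc: painted plywood base board, 110 mm (its x) by 90 mm (its y) by 8 mm thick, screwed down flat to the bench; origin at the centre of its underside, its top face (where the piece rests) 8 mm higher; z up. Green ground with a dark grey disc ringed in white, 54 mm in outer diameter, centred on the board, for the round tower (the tower may be turned any way).
- paint_jar: bystander: closed blue paint jar with a black lid, 62 mm in diameter, 74 mm high, loose, standing; origin at the centre of its underside. Leave it alone.
- glue_bottle: bystander: white glue bottle with an orange cap, 52 mm in diameter, 120 mm high, loose, standing; origin at the centre of its underside. Leave it alone.
Things that resemble listed ones, but are neither listed nor needed, are in the scene too. Leave any purple look-alike of the board_disc alone.

How it is judged:
By the outcome, as a careful person would: the job done as asked, in the order asked, and still so for the second after the job is handed in, with the robot touching nothing.
It also fails if it takes over 131 s, if anything falls off the work surface, if the arm or the gripper's body presses on something with over 40 N, if the wrist force passes 120 N, or if a joint passes its speed limit or range.

### The arm

A 7-joint arm with a two-finger parallel gripper is mounted at the origin on the work surface. World frame = base frame: x ahead of the robot, y to its left, z up, the work surface at z = 0. Lengths are in m, angles in rad, forces in N, time in s.
With the tool pointing down it reaches from about 0.4 to 0.9 m from the base axis. Payload 5.5 kg.
Tool frame: the origin (TCP) lies at the very end of the fingers, on their centre line; the grasp point (between the pads) lies 19 mm behind it (grip_depth is the z of the grasp point in the tool frame, in m); z points along the fingers, y is the direction in which the jaws open and shut (so a half turn about z gives the same grasp; the last joint's range is limited). The gripper opens to 92 mm and grips with 3 to 60 N. Pads are 19 mm wide; open, the fingers measure 130 mm over their backs; the gripper's body (75 mm by 190 mm) begins 47 mm behind the grasp point.
Start: joints at [-0.925, 0.501, -0.427, 1.55, 0.221, 1.138, -0.21], TCP at [0.243, 0.603, 0.227] pointing down, gripper open.
Joint ranges: [-2.88, 2.88], [-0.31, 2.03], [-1.54, 1.56], [0.2, 2.42], [-1.41, 4.55], [0.19, 2.02], [-2.57, 2.57]. Speed limits (rad/s): [2.57, 2.57, 3.14, 3.14, 3.14, 3.14, 3.14].

### API

Orientations are given as a unit quaternion [x, y, z, w].
In Python, from rig import * gives the robot as it stands.
- The arm moves only by the tool jog_arm, never from a script. Its argument "increments" is a list that holds one entry, the list of rows, each a list of 5 numbers: the closure in counts, from 0 (fully open) to 255 (shut), then the shift along the tool's x, y, z in m, then the turn about the tool's z in degrees. A call has 1 to 5 rows; each row shifts and turns the commanded pose from where the row before left it, along the tool's axes as they then stand; what a row does not reach is not made up. A row lasts 1/10 s, in which the tool goes at most 50 mm and 8.59 degrees, less where a joint would pass 70% of its speed; a pose out of reach is approached as far as the arm can. A call is refused whole if a number of a shift passes 0.05 or a number of a turn 8.59, either way. A call with a gripper value outside its range is refused whole. The fingers move at their own pace and stop on an object; the grip force is fixed at half the most. Time passes only in rows, so rows that do not move let the fingers close. It gives the time, the measured TCP pose, the force and the opening at its end, in the units of the state.
- sense(): the state, without advancing time (a new reading comes with each control period).
- snapshot(name): name is "scene" or "top" or "wrist"; returns (picture, depth): 420x560x3 uint8, red, green, blue; 420x560 float32, m along the optical axis (not along the pixel's ray), 0 where there is no reading.
- get_calibration(name): a dict with "vertical_fov" (degrees; the focal length in pixels is half the picture's height over the tangent of half this angle, whatever the lens; pixels are square), "cx", "cy" (the principal point, pixels), "k1" (the pictures are not rectified: a ray, as slopes to the right and down, at radius r is drawn at 1 + k1 r^2 times it, then the intrinsics apply), "R" (3x3) and "t" (3): a world point X has camera coordinates R X + t. Camera axes: x right, y down, z forward; pixel columns grow to the right and rows downward; lengths in m; the calibration is good to about 2 mm. A picture is of the moment at which its call begins: read the wrist's pose just before it. get_calibration takes no time and is no camera call; for the wrist camera it gives the pose at the moment of the call.
- job_done(): hands the job in, once; it reports no verdict.
The state is a dict: "clock": time; "qpos": joint angles; "qd": joint speeds; "joint_efforts": joint torques, N m; "position": TCP position; "eef_rot": TCP orientation; "force": force on the tool from outside, world axes, zero at the start; "ft_torque": the same for the moment, N m; "width": finger opening in m.
Only numpy, scipy, OpenCV 4.12 (cv2) and the standard library are available. Lean on these libraries where they do the work, as an engineer would, in place of code of your own. Each camera call takes 0.05 s, during which the arm holds its last target.

## Working session

There is one attempt and no reset: what is moved stays moved. The work goes in short steps, Python scripts to look and compute and a tool call to move; the robot and the scene stay as the last step left them, time stands still between calls to the robot, and variables do not carry over. Pictures are saved under pics/ and viewed, and the job is handed in when it is done.

Besides the shell and the picture viewer there is one more tool, called after "Emit:" by a JSON object that holds its "op" and its "data". jog_arm: Moves the arm, as the interface text tells. Its arguments: {"type":"object","properties":{"increments":{"type":"array"}},"required":["increments"]}

```bash
mkdir -p pics; ls; python3 - <<'E'
from rig import *
import cv2,numpy as np
s=sense();print(s)
for n in ["scene","top"]:
    p,d=snapshot(n); cv2.imwrite(f"pics/{n}0.png",p[:,:,::-1]); np.save(f"pics/{n}0.npy",d)
    cv2.imwrite(f"pics/{n}0b.png",cv2.resize(p[:,:,::-1],(800,600)))
    print(get_calibration(n))
E
```

```text
pics
{'clock': 0.0, 'qpos': array([-0.92480667,  0.50181294, -0.42678989,  1.55142734,  0.22081568,
        1.13828773, -0.21026762]), 'qd': array([-2.96080918e-04,  3.34896345e-04,  2.59157812e-04, -8.76631127e-05,
        8.35537933e-04,  9.27577136e-04,  2.05917513e-04]), 'joint_efforts': array([ 3.40027536e-04, -5.66588545e+01, -5.81608817e+00, -2.79111171e+01,
       -6.86658849e-02,  3.08181869e-02,  1.92304487e-04]), 'position': array([0.2425739 , 0.60230681, 0.22570954]), 'eef_rot': array([ 1.90185084e-01,  9.81747805e-01, -9.16631862e-04, -2.01867405e-04]), 'force': array([ 0.47054909,  0.03813604, -0.46728985]), 'ft_torque': array([-0.00245323,  0.0449737 , -0.02647207]), 'width': 0.09177321247878606}
{'vertical_fov': 54.823001609810305, 'cx': 282.35762101802965, 'cy': 200.3238838017178, 'k1': 0.03932944583179371, 'R': array([[-0.07880521,  0.99684173, -0.00981368],
       [ 0.78342741,  0.05584015, -0.6189696 ],
       [-0.61646673, -0.05646633, -0.78535363]]), 't': array([ 0.0522627 , -0.36765327,  1.31080086])}
{'vertical_fov': 57.5851798262694, 'cx': 281.8112428834826, 'cy': 210.5208671978174, 'k1': -0.06519589091650364, 'R': array([[-0.02739598, -0.99933481,  0.02407058],
       [-0.99374258,  0.02461849, -0.10894773],
       [ 0.10828267, -0.02690469, -0.99375601]]), 't': array([-0.0024363 ,  0.50425865,  0.94684556])}
```

View pics/top0b.png

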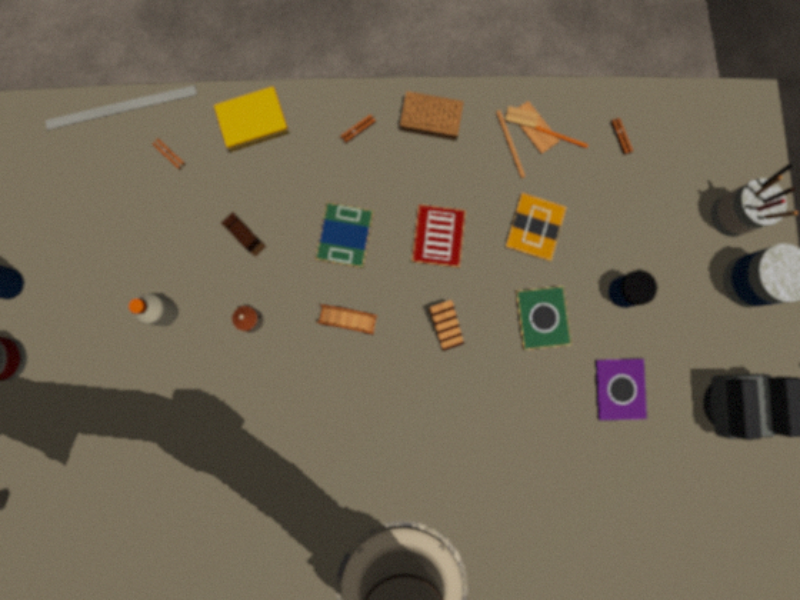

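View pics/scene0b.png

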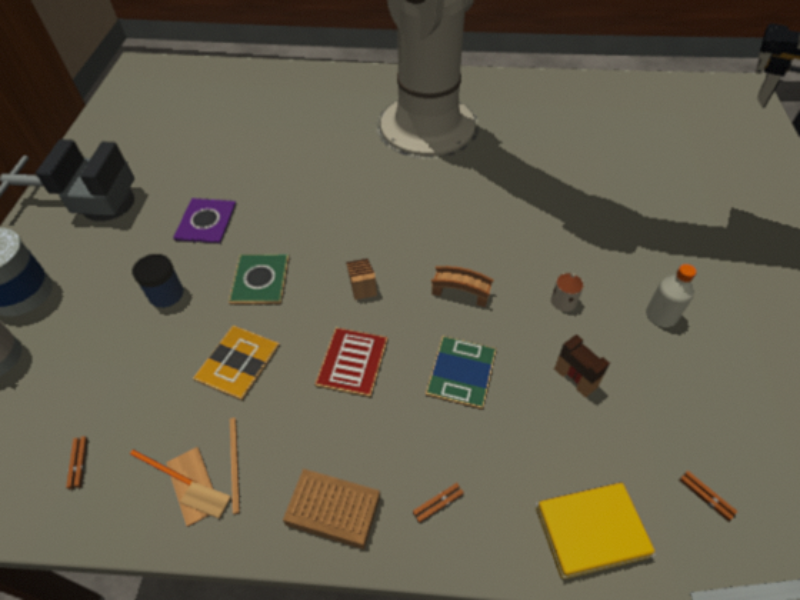

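```bash
cat > h.py <<'E'
import numpy as np,cv2
def intr(c,H=420):
    f=H/2/np.tan(np.radians(c["vertical_fov"])/2); return f
def rays(c,uv):
    uv=np.asarray(uv,float).reshape(-1,2); f=intr(c)
    d=(uv-[c["cx"],c["cy"]])/f; m=d.copy()
    for _ in range(20): m=d/(1+c["k1"]*(m**2).sum(1,keepdims=True))
    return np.c_[m,np.ones(len(m))]
def plane(c,uv,z):
    R=np.array(c["R"]);t=np.array(c["t"]); o=-R.T@t; r=rays(c,uv)@R
    return o+r*((z-o[2])/r[:,2])[:,None]
def cloud(c,d):
    v,u=np.mgrid[:d.shape[0],:d.shape[1]]
    r=rays(c,np.c_[u.ravel(),v.ravel()])*d.reshape(-1,1)
    X=(r-np.array(c["t"]))@np.array(c["R"]); X[d.ravel()==0]=np.nan
    return X.reshape(*d.shape,3)
def proj(c,X):
    X=np.atleast_2d(X)@np.array(c["R"]).T+np.array(c["t"]); m=X[:,:2]/X[:,2:]
    return m*(1+c["k1"]*(m**2).sum(1,keepdims=True))*intr(c)+[c["cx"],c["cy"]]
E
python3 - <<'E'
from rig import *
from h import *
reg={"stairs":(295,205,330,248),"bridge":(218,205,268,240),"gateway":(150,143,190,183),"tower":(158,210,184,235)}
c=get_calibration("top");d=np.load("pics/top0.npy");X=cloud(c,d);im=cv2.imread("pics/top0.png")
for n,(a,b,e,f) in reg.items():
    P=X[b:f,a:e].reshape(-1,3);P=P[P[:,2]>0.006]
    print(n,len(P),"zmax",np.nanmax(P[:,2]),"rect",cv2.minAreaRect(P[:,:2].astype(np.float32)*1000))
bz=X[200:205,200:300,2];print("bench z",np.nanmedian(bz),np.nanstd(bz))
hsv=cv2.cvtColor(im,cv2.COLOR_BGR2HSV)
for n,(a,b,e,f) in {"rungs":(283,138,330,192),"stream":(215,138,265,190),"path":(350,130,402,187),"disc":(355,195,405,250)}.items():
    m=np.zeros(im.shape[:2],np.uint8);m[b:f,a:e]=(X[b:f,a:e,2]>0.004)
    P=X[m>0];print(n,len(P),np.median(P[:,2]),cv2.minAreaRect(P[:,:2].astype(np.float32)*1000))
crop=cv2.resize(im[130:255,145:405],None,fx=3,fy=3,interpolation=cv2.INTER_CUBIC);cv2.imwrite("pics/crop1.png",crop)
E
```

```text
stairs 535 zmax 0.05469005069413528 rect ((466.9462890625, -89.16603088378906), (99.19823455810547, 40.426212310791016), 18.172283172607422)
bridge 550 zmax 0.05366204928200108 rect ((474.0924987792969, 85.00885009765625), (101.44710540771484, 34.22077560424805), 77.39547729492188)
gateway 396 zmax 0.07872200955617659 rect ((622.5113525390625, 270.4246826171875), (67.53622436523438, 87.06194305419922), 49.634639739990234)
tower 323 zmax 0.07215040135621881 rect ((477.787841796875, 260.69073486328125), (44.229434967041016, 43.69266891479492), 89.82238006591797)
bench z 0.00036032054615774546 0.0017711627843676884
rungs 1413 0.008810800928778877 ((629.617431640625, -83.98399353027344), (122.43434143066406, 144.43157958984375), 87.54643249511719)
stream 1449 0.009163301240704755 ((634.754638671875, 92.60678100585938), (130.37144470214844, 138.13787841796875), 88.8134994506836)
path 1376 0.008690887955257715 ((640.258056640625, -266.8341064453125), (133.16915893554688, 152.43035888671875), 84.31033325195312)
disc 1465 0.008778675828237057 ((472.0973205566406, -272.378173828125), (141.85345458984375, 119.61483764648438), 0.3338671624660492)
```

View pics/crop1.png

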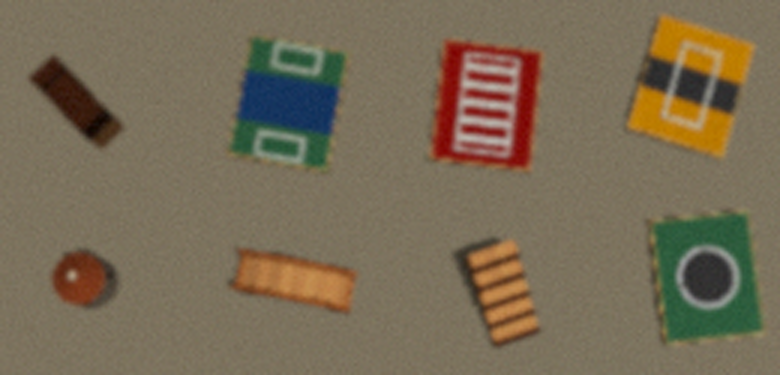

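```bash
cat > meas.py <<'E'
from rig import *
from h import *
def masks(im):
    h,s,v=[x.astype(int) for x in cv2.split(cv2.cvtColor(im,cv2.COLOR_BGR2HSV))]
    return dict(rungs=((h<8)|(h>172))&(s>170),stream_blue=(h>100)&(h<125)&(s>120),stream=(((h>100)&(h<125))|((h>60)&(h<100)))&(s>100),path=(h>10)&(h<28)&(s>190),disc=(h>55)&(h<90)&(s>110))
E
python3 - <<'E'
from meas import *
for n in ["top","scene"]:
    c=get_calibration(n);im=cv2.imread(f"pics/{n}0.png");M=masks(im)
    for k,xy in dict(rungs=(.63,-.084),stream=(.635,.093),path=(.64,-.267),disc=(.472,-.272)).items():
        u,v=proj(c,[*xy,.008])[0]
        w=45
        m=np.zeros(im.shape[:2],np.uint8);a,b=int(u)-w,int(v)-w
        m[b:b+2*w,a:a+2*w]=M[k][b:b+2*w,a:a+2*w]
        if k!="disc" : m=cv2.morphologyEx(m,cv2.MORPH_CLOSE,np.ones((9,9)))
        m=cv2.morphologyEx(m,cv2.MORPH_OPEN,np.ones((3,3)))
        cs,_=cv2.findContours(m,0,cv2.CHAIN_APPROX_NONE);ct=max(cs,key=cv2.contourArea)
        P=plane(c,ct.reshape(-1,2),.008)[:,:2].astype(np.float32)*1000
        print(n,k,u,v,cv2.minAreaRect(P))
E
```

```text
top rungs 306.17504597992314 163.35969364986957 ((626.8368530273438, -85.17515563964844), (85.75823211669922, 104.96926879882812), 81.4460678100586)
top stream 239.09334905199245 162.9567703696041 ((632.9855346679688, 89.167236328125), (81.32244110107422, 98.93050384521484), 78.39507293701172)
top path 374.3061016027769 158.41074584439636 ((609.607177734375, -257.4729919433594), (84.98947143554688, 38.33079147338867), 70.98788452148438)
top disc 379.71031140468426 221.0660198814889 ((470.3438415527344, -273.6476135253906), (98.29277038574219, 77.0405044555664), 4.52402925491333)
scene rungs 246.62005918138553 251.4949767689489 ((629.5541381835938, -84.72346496582031), (84.0344467163086, 103.23623657226562), 81.73255157470703)
scene stream 324.7177570813419 258.41138379694905 ((635.8614501953125, 88.92451477050781), (81.52204895019531, 100.40914916992188), 78.52758026123047)
scene path 166.17535529409002 250.36302328946874 ((675.19482421875, -278.82684326171875), (84.93450927734375, 36.792686462402344), 71.13282775878906)
scene disc 181.30005318836754 193.2162761528767 ((467.2219543457031, -307.398193359375), (7.6107707023620605, 5.00609827041626), 14.320747375488281)
```

```bash
python3 - <<'E'
from meas import *
# model fit using cloud side points: piece clouds from both cameras, above 15mm
for n in ["top","scene"]:
    c=get_calibration(n);im=cv2.imread(f"pics/{n}0.png");X=cloud(c,np.load(f"pics/{n}0.npy"))
    for k,(x,y) in dict(stairs=(.467,-.089),bridge=(.474,.085),gateway=(.622,.27),tower=(.478,.26)).items():
        sel=(abs(X[...,0]-x)<.075)&(abs(X[...,1]-y)<.075)
        for lo in (.012,.02,.03,.042):
            P=X[sel&(X[...,2]>lo)][:,:2].astype(np.float32)*1000
            print(n,k,lo,len(P),[np.round(q,1) for q in cv2.minAreaRect(P)])
E
```

```text
top stairs 0.012 447 [array([458.3, -92.1]), array([79.5, 40.3]), np.float64(18.2)]
top stairs 0.02 379 [array([465.6, -89.7]), array([64.2, 40.2]), np.float64(18.0)]
top stairs 0.03 276 [array([473.3, -87.2]), array([48.1, 40.1]), np.float64(18.0)]
top stairs 0.042 127 [array([481.2, -85.2]), array([31.7, 40.2]), np.float64(20.8)]
top bridge 0.012 550 [array([474.1,  85. ]), array([101.4,  34.2]), np.float64(77.4)]
top bridge 0.02 548 [array([474.1,  85. ]), array([101.4,  34.2]), np.float64(77.4)]
top bridge 0.03 442 [array([474.1,  85. ]), array([101.4,  34.2]), np.float64(77.5)]
top bridge 0.042 105 [array([474.4,  86.2]), array([77.9, 33.9]), np.float64(77.2)]
top gateway 0.012 381 [array([629.3, 264.9]), array([66. , 29.1]), np.float64(43.7)]
top gateway 0.02 368 [array([629.3, 264.9]), array([66. , 29.1]), np.float64(43.7)]
top gateway 0.03 354 [array([629.4, 265. ]), array([65.7, 29.1]), np.float64(43.7)]
top gateway 0.042 334 [array([628.8, 265.3]), array([65.4, 28. ]), np.float64(43.7)]
top tower 0.012 317 [array([477.8, 260.7]), array([44.2, 43.7]), np.float64(89.8)]
top t
[... 915 characters left out ...]
p.float64(75.7)]
scene gateway 0.012 821 [array([632.5, 265.1]), array([65.8, 31.4]), np.float64(43.3)]
scene gateway 0.02 751 [array([632.5, 265.1]), array([65.5, 31.5]), np.float64(43.2)]
scene gateway 0.03 680 [array([632.5, 265.1]), array([65.5, 31.5]), np.float64(43.2)]
scene gateway 0.042 601 [array([632.1, 265.6]), array([65.1, 31.4]), np.float64(42.1)]
scene tower 0.012 384 [array([482.8, 260.9]), array([43.4, 43.7]), np.float64(55.6)]
scene tower 0.02 351 [array([482.8, 260.9]), array([43.4, 43.7]), np.float64(55.6)]
scene tower 0.03 301 [array([482.6, 261. ]), array([43.4, 43.4]), np.float64(57.0)]
scene tower 0.042 238 [array([482.4, 260.5]), array([41.9, 44.9]), np.float64(81.2)]
```

```bash
cat > plan.py <<'E'
import sys
from rig import *
import numpy as np
from scipy.spatial.transform import Rotation as Ro
def yaw(s=None):
    s=s or sense(); R=Ro.from_quat(s["eef_rot"]).as_matrix(); return np.degrees(np.arctan2(R[1,1],R[0,1]))
def plan(x,y,z,psi,n=None):
    """psi: world angle of tool y, mod 180 nearest unless given exact"""
    s=sense();R=Ro.from_quat(s["eef_rot"]).as_matrix();d=np.array([x,y,z])-s["position"];dl=R.T@d
    t=-((psi-yaw(s)+180)%360-180)
    print("t",round(s["clock"],2),"pos",s["position"].round(4),"yaw",yaw(s).round(2),"w",round(s["width"],4),"F",s["force"].round(1),"q7",s["qpos"][6].round(2),"tilt",R[:2,2].round(4))
    n=n or int(max(np.ceil(abs(dl).max()/.048),np.ceil(abs(t)/8.5)))
    print("tool delta mm",(dl*1000).round(1),"turn",round(t,2),"n",n)
    # sequential rows: equal world shift with turning after shift
    for i in range(n):
        a=np.radians(t/n*i);c,q=np.cos(a),np.sin(a)
        l=dl/n; print([round(c*l[0]+q*l[1],4),round(-q*l[0]+c*l[1],4),round(l[2],4),round(t/n,2)])
E
python3 - <<'E'
from plan import *
print(get_calibration("wrist"))
plan(.474,.085,.2,-12.6)
plan(.474,.085,.2,167.4)
E
```

```text
{'vertical_fov': 61.55638904580993, 'cx': 279.4403077954419, 'cy': 211.1065721932486, 'k1': -0.010074804456273607, 'R': array([[ 0.37277055,  0.92792133, -0.0020292 ],
       [ 0.88775165, -0.35599515,  0.29182952],
       [ 0.27007245, -0.11058687, -0.9564682 ]]), 't': array([-0.6495831 , -0.03751391,  0.39217534])}
t 0.1 pos [0.2426 0.6024 0.2258] yaw 68.07 w 0.0919 F [-0.3  0.3 -0.4] q7 -0.21 tilt [-0.0007 -0.0016]
tool delta mm [-407.9 -393.4   26.4] turn 80.67 n 10
[np.float64(-0.0408), np.float64(-0.0393), np.float64(0.0026), np.float64(8.07)]
[np.float64(-0.0459), np.float64(-0.0332), np.float64(0.0026), np.float64(8.07)]
[np.float64(-0.0501), np.float64(-0.0265), np.float64(0.0026), np.float64(8.07)]
[np.float64(-0.0533), np.float64(-0.0192), np.float64(0.0026), np.float64(8.07)]
[np.float64(-0.0555), np.float64(-0.0115), np.float64(0.0026), np.float64(8.07)]
[np.float64(-0.0566), np.float64(-0.0036), np.float64(0.0026), np.float64(8.07)]
[np.float64(-0.0565), np.float64(0.0044), np.float64(0.0026), np.float64(8.07)]
[np.float64(-0.0553), np.float64(0.0123), np.float64(0.0026
[... 611 characters left out ...]
at64(-0.044), np.float64(0.0022), np.float64(-8.28)]
[np.float64(-0.0106), np.float64(-0.046), np.float64(0.0022), np.float64(-8.28)]
[np.float64(-0.0038), np.float64(-0.0471), np.float64(0.0022), np.float64(-8.28)]
[np.float64(0.003), np.float64(-0.0471), np.float64(0.0022), np.float64(-8.28)]
[np.float64(0.0097), np.float64(-0.0462), np.float64(0.0022), np.float64(-8.28)]
[np.float64(0.0163), np.float64(-0.0443), np.float64(0.0022), np.float64(-8.28)]
[np.float64(0.0225), np.float64(-0.0415), np.float64(0.0022), np.float64(-8.28)]
[np.float64(0.0283), np.float64(-0.0378), np.float64(0.0022), np.float64(-8.28)]
[np.float64(0.0334), np.float64(-0.0334), np.float64(0.0022), np.float64(-8.28)]
```

```bash
python3 - <<'E'
from plan import *
plan(.474,.085,.2,-12.6,13)
c=get_calibration("wrist");o=-np.array(c["R"]).T@np.array(c["t"]);s=sense();print(Ro.from_quat(s["eef_rot"]).as_matrix().T@(o-s["position"]))
E
```

```text
t 0.1 pos [0.2426 0.6024 0.2258] yaw 68.07 w 0.0919 F [-0.3  0.3 -0.4] q7 -0.21 tilt [-0.0007 -0.0016]
tool delta mm [-407.9 -393.4   26.4] turn 80.67 n 13
[np.float64(-0.0314), np.float64(-0.0303), np.float64(0.002), np.float64(6.21)]
[np.float64(-0.0345), np.float64(-0.0267), np.float64(0.002), np.float64(6.21)]
[np.float64(-0.0371), np.float64(-0.0228), np.float64(0.002), np.float64(6.21)]
[np.float64(-0.0394), np.float64(-0.0187), np.float64(0.002), np.float64(6.21)]
[np.float64(-0.0412), np.float64(-0.0143), np.float64(0.002), np.float64(6.21)]
[np.float64(-0.0425), np.float64(-0.0098), np.float64(0.002), np.float64(6.21)]
[np.float64(-0.0433), np.float64(-0.0051), np.float64(0.002), np.float64(6.21)]
[np.float64(-0.0436), np.float64(-0.0004), np.float64(0.002), np.float64(6.21)]
[np.float64(-0.0434), np.float64(0.0043), np.float64(0.002), np.float64(6.21)]
[np.float64(-0.0427), np.float64(0.009), np.float64(0.002), np.float64(6.21)]
[np.float64(-0.0414), np.float64(0.0135), np.float64(0.002), np.float64(6.21)]
[np.float64(-0.0397), np.float64(0.0179), np.float64(0.002), np.float64(6.21)]
[np.float64(-0.0376), np.float64(0.0221), np.float64(0.002), np.float64(6.21)]
[ 0.07913069  0.00066093 -0.15894216]
```

Emit:
{"op": "jog_arm", "data": {"increments": [[[0,-0.031,-0.03,0.002,6.2],[0,-0.0345,-0.0265,0.002,6.2],[0,-0.037,-0.023,0.002,6.2],[0,-0.0395,-0.0185,0.002,6.2],[0,-0.041,-0.0145,0.002,6.2]]]}}

```text
clock: 0.6
position: [0.3318, 0.4026, 0.2163]
eef_rot: [0.448, 0.894, -0.0, -0.0]
force: [-0.1, 0.0, 0.3]
width: 0.0918
```

Emit:
{"op": "jog_arm", "data": {"increments": [[[0,-0.0425,-0.01,0.002,6.2],[0,-0.0435,-0.005,0.002,6.2],[0,-0.0435,0,0.002,6.2],[0,-0.0435,0.0045,0.002,6.2],[0,-0.0425,0.009,0.002,6.2]]]}}

```text
clock: 1.1
position: [0.4213, 0.2039, 0.2066]
eef_rot: [0.67, 0.742, -0.0, -0.0]
force: [-0.5, 0.1, -0.1]
width: 0.0917
```

Emit:
{"op": "jog_arm", "data": {"increments": [[[0,-0.0415,0.0135,0.002,6.2],[0,-0.04,0.018,0.002,6.2],[0,-0.0375,0.022,0.002,6.2],[0,0,0,0,0],[0,0,0,0,0]]]}}

```text
clock: 1.6
position: [0.4743, 0.0852, 0.2003]
eef_rot: [0.781, 0.625, -0.0, -0.0]
force: [-0.4, 0.4, -0.3]
width: 0.0923
```

```bash
cat > wr.py <<'E'
import sys
from meas import *
def shot(tag):
    c=get_calibration("wrist");p,d=snapshot("wrist");im=p[:,:,::-1].copy()
    cv2.imwrite(f"pics/{tag}.png",im);np.save(f"pics/{tag}.npy",d)
    cv2.imwrite(f"pics/{tag}b.png",cv2.resize(im,(800,600)))
    import pickle;pickle.dump(c,open(f"pics/{tag}.pkl","wb"))
    return c,im,d
E
python3 - <<'E'
from plan import *
from wr import *
plan(.474,.085,.2,-12.6,1)
c,im,d=shot("w1");X=cloud(c,d)
sel=(abs(X[...,0]-.474)<.075)&(abs(X[...,1]-.085)<.06)
for lo in (.012,.02,.03,.042):
    P=X[sel&(X[...,2]>lo)&(X[...,2]<.07)][:,:2].astype(np.float32)*1000
    print(lo,len(P),[np.round(q,1) for q in cv2.minAreaRect(P)])
b=X[...,2];print(np.nanmedian(b))
E
```

```text
t 1.6 pos [0.4743 0.0852 0.2003] yaw -12.65 w 0.0923 F [-0.4  0.4 -0.3] q7 -0.44 tilt [-0.001  -0.0001]
tool delta mm [-0.3 -0.3  0.3] turn -0.05 n 1
[np.float64(-0.0003), np.float64(-0.0003), np.float64(0.0003), np.float64(-0.05)]
0.012 3756 [array([476. ,  84.1]), array([101.8,  34. ]), np.float64(77.2)]
0.02 3756 [array([476. ,  84.1]), array([101.8,  34. ]), np.float64(77.2)]
0.03 3142 [array([476. ,  84.1]), array([101.8,  34. ]), np.float64(77.2)]
0.042 771 [array([476.3,  85.5]), array([85.6, 34. ]), np.float64(77.2)]
0.0016542404741594237
```

View pics/w1b.png

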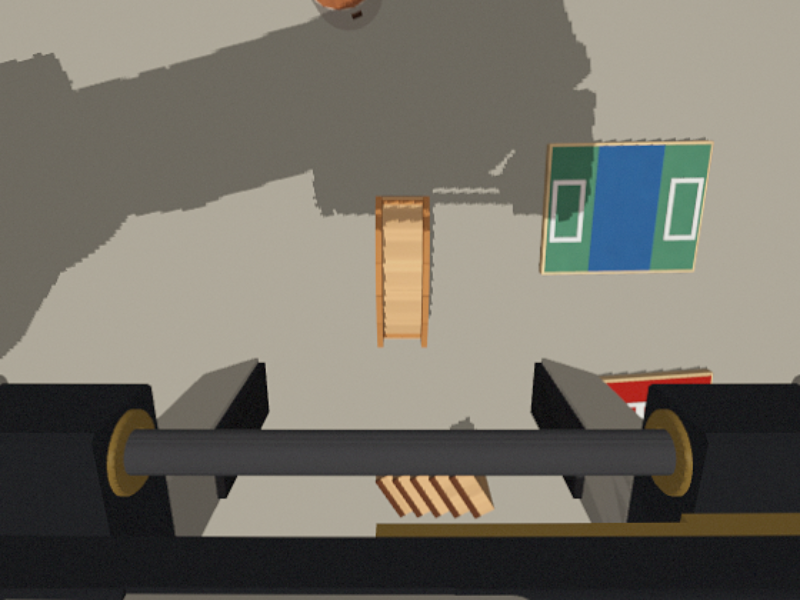

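```bash
python3 - <<'E'
from wr import *
import pickle
c=pickle.load(open("pics/w1.pkl","rb"));im=cv2.imread("pics/w1.png");X=cloud(c,np.load("pics/w1.npy"))
o=np.array([.476,.0845]);a=np.radians(77.2);ux=np.array([np.cos(a),np.sin(a)]);uy=np.array([-np.sin(a),np.cos(a)])
P=X.reshape(-1,3);r=P[:,:2]-o;s=r@ux*1000;w=r@uy*1000;z=P[:,2]*1000
m=(abs(s)<60)&(abs(w)<20)&(z>10)&(z<70)
for side in (1,-1):
    k=m&(side*w>14.5)
    f=None
    for lo in range(-56,57,4):
        q=k&(s>=lo)&(s<lo+4)
        if q.sum(): print(side,lo+2,q.sum(),np.percentile(z[q],[10,50,95]).round(1))
    q=k
    # upper env quad fit
    print(np.histogram(s[q],20))
cv2.imwrite("pics/c2.png",cv2.resize(im[90:200,250:510],None,fx=3,fy=3,interpolation=cv2.INTER_CUBIC))
E
```

```text
1 -50 9 [37.2 37.7 38.8]
1 -46 9 [39.1 40.  40.2]
1 -42 10 [40.6 41.7 42.4]
1 -38 10 [42.  42.8 43.7]
1 -34 6 [43.4 44.3 45.2]
1 -30 8 [45.2 45.5 46.4]
1 -26 7 [46.  46.7 48.2]
1 -22 7 [46.6 47.  48.2]
1 -18 8 [48.1 48.5 49.2]
1 -14 11 [48.3 49.1 50. ]
1 -10 13 [48.7 49.7 50.5]
1 -6 14 [48.6 49.4 50.8]
1 -2 12 [49.4 50.  51. ]
1 2 12 [48.3 49.2 50.2]
1 6 13 [48.9 49.5 50.1]
1 10 14 [49.2 49.7 50.6]
1 14 13 [48.  49.  50.1]
1 18 14 [47.  48.3 49.1]
1 22 13 [46.4 47.4 47.8]
1 26 14 [46.  46.3 47.9]
1 30 14 [44.6 45.6 46.4]
1 34 15 [43.  43.8 46. ]
1 38 12 [41.5 41.9 43.1]
1 42 15 [39.9 41.2 42.7]
1 46 15 [38.4 38.8 40.6]
1 50 9 [37.6 37.9 39. ]
(array([12, 12, 14,  8, 10, 10,  8, 17, 15, 16, 17, 15, 18, 18, 17, 18, 17,
       19, 18, 18]), array([-51.22043942, -46.13522843, -41.05001745, -35.96480646,
       -30.87959547, -25.79438449, -20.7091735 , -15.62396252,
       -10.53875153,  -5.45354054,  -0.36832956,   4.71688143,
         9.80209242,  14.8873034 ,  19.97251439,  25.05772537,
        30.14293636,  35.22814735,  40.31335833,  45.39856932,
        50.4837803 ]))
-1 -50 8 [37.1
[... 399 characters left out ...]
 50.4]
-1 14 12 [47.8 48.8 50. ]
-1 18 15 [46.9 48.1 48.9]
-1 22 13 [45.8 47.2 48.3]
-1 26 14 [45.8 46.4 47.6]
-1 30 15 [44.9 45.7 46.7]
-1 34 12 [43.8 44.4 45.4]
-1 38 15 [41.1 42.1 44.2]
-1 42 15 [40.  40.9 42.1]
-1 46 15 [38.3 39.5 40.7]
-1 50 9 [36.6 37.4 38. ]
(array([11,  8, 15, 12, 14, 15, 12, 12, 16, 16, 18, 15, 18, 18, 17, 17, 18,
       19, 18, 19]), array([-51.32035013, -46.23177467, -41.14319922, -36.05462376,
       -30.9660483 , -25.87747285, -20.78889739, -15.70032194,
       -10.61174648,  -5.52317102,  -0.43459557,   4.65397989,
         9.74255535,  14.8311308 ,  19.91970626,  25.00828171,
        30.09685717,  35.18543263,  40.27400808,  45.36258354,
        50.451159  ]))
```

View pics/c2.png

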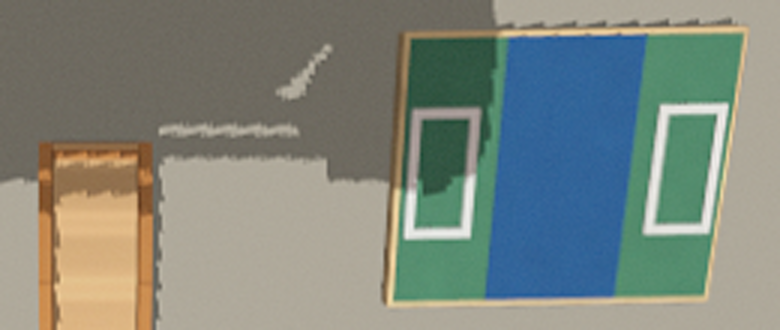

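```bash
python3 - <<'E'
from wr import *
import pickle
c=pickle.load(open("pics/w1.pkl","rb"))
q=np.array([(413,108),(481,109),(469,240),(403,238),(658,103),(729,103),(712,235),(642,233)],float)
q=(q+.5)/3-.5+[250,90]
for z in (.008,.0095):
    P=plane(c,q,z)[:,:2]*1000;print(P.round(1).tolist(),P.mean(0).round(1))
    L=P[:4].mean(0);R=P[4:].mean(0);v=R-L;print("dist",np.linalg.norm(v),"ang",np.degrees(np.arctan2(v[1],v[0])))
    b=(np.array([(404,33),(747,28),(706,300),(387,303)],float)+.5)/3-.5+[250,90]
    B=plane(c,b,z)[:,:2].astype(np.float32)*1000;print("board",cv2.minAreaRect(B))
E
```

```text
[[589.4, 120.1], [610.9, 115.0], [602.1, 73.1], [580.6, 78.6], [667.3, 104.5], [689.8, 99.5], [682.2, 57.0], [659.2, 62.8]] [635.2  88.8]
dist 80.41380940908992 ang -11.285016677598705
board ((634.37841796875, 89.28945922851562), (88.77037811279297, 109.50033569335938), 78.35108947753906)
[[589.0, 120.3], [610.4, 115.2], [601.6, 73.5], [580.2, 78.9], [666.5, 104.7], [689.0, 99.8], [681.4, 57.5], [658.5, 63.2]] [634.6  89.1]
dist 80.07041533553297 ang -11.285016677598698
board ((633.7705078125, 89.60435485839844), (88.39126586914062, 109.03269958496094), 78.35107421875)
```

```bash
python3 - <<'E'
from plan import *
plan(.476,.0844,.021,-12.8,5)
E
```

```text
t 1.65 pos [0.474  0.0867 0.2004] yaw -12.49 w 0.0916 F [-0.4 -0.4 -0.2] q7 -0.44 tilt [-0.001   0.0004]
tool delta mm [ -1.8   2.6 179.4] turn 0.31 n 5
[np.float64(-0.0004), np.float64(0.0005), np.float64(0.0359), np.float64(0.06)]
[np.float64(-0.0004), np.float64(0.0005), np.float64(0.0359), np.float64(0.06)]
[np.float64(-0.0004), np.float64(0.0005), np.float64(0.0359), np.float64(0.06)]
[np.float64(-0.0004), np.float64(0.0005), np.float64(0.0359), np.float64(0.06)]
[np.float64(-0.0004), np.float64(0.0005), np.float64(0.0359), np.float64(0.06)]
```

Emit:
{"op": "jog_arm", "data": {"increments": [[[0,-0.001,0.002,0.045,0],[0,0,0,0.045,0],[0,0,0,0.04,0]]]}}

```text
clock: 1.95
position: [0.4755, 0.087, 0.0694]
eef_rot: [0.779, 0.627, 0.0, -0.0]
force: [0.7, -0.9, -0.7]
width: 0.0917
```

Emit:
{"op": "jog_arm", "data": {"increments": [[[0,0,0,0.025,0.2]]]}}

```text
clock: 2.05
position: [0.4737, 0.0867, 0.043]
eef_rot: [0.78, 0.626, -0.001, -0.001]
force: [-0.1, 0.2, 0.0]
width: 0.0922
```

Emit:
{"op": "jog_arm", "data": {"increments": [[[0,0,0,0.024,0]]]}}

```text
clock: 2.15
position: [0.4748, 0.087, 0.0201]
eef_rot: [0.78, 0.626, -0.0, -0.001]
force: [-0.9, -0.6, 0.0]
width: 0.0918
```

Emit:
{"op": "jog_arm", "data": {"increments": [[[0,0,0,0,0]]]}}

```text
clock: 2.25
position: [0.4728, 0.0863, 0.0189]
eef_rot: [0.78, 0.626, -0.003, -0.002]
force: [-0.0, -0.1, -1.0]
width: 0.0916
```

Emit:
{"op": "jog_arm", "data": {"increments": [[[0,-0.002,0.001,0,0],[150,0,0,0,0],[150,0,0,0,0],[150,0,0,0,0],[150,0,0,0,0]]]}}

```text
clock: 2.75
position: [0.4774, 0.0827, 0.0225]
eef_rot: [0.781, 0.624, 0.001, 0.0]
force: [-0.3, -0.2, -0.4]
width: 0.0642
```

Emit:
{"op": "jog_arm", "data": {"increments": [[[255,0,0,0,0],[255,0,0,0,0],[255,0,0,0,0],[255,0,0,0,0],[255,0,0,0,0]]]}}

```text
clock: 3.25
position: [0.4767, 0.0825, 0.0216]
eef_rot: [0.781, 0.624, -0.0, -0.0]
force: [-0.8, -0.8, 0.1]
width: 0.0338
```

```bash
python3 - <<'E'
from plan import *
plan(.6345,.0891,.110,78.5,11)
E
```

```text
t 3.25 pos [0.4767 0.0825 0.0216] yaw -12.73 w 0.0338 F [-0.8 -0.8  0.1] q7 -0.42 tilt [-0.0003 -0.    ]
tool delta mm [ 41.2 152.5 -88.4] turn -91.23 n 11
[np.float64(0.0037), np.float64(0.0139), np.float64(-0.008), np.float64(-8.29)]
[np.float64(0.0017), np.float64(0.0143), np.float64(-0.008), np.float64(-8.29)]
[np.float64(-0.0004), np.float64(0.0144), np.float64(-0.008), np.float64(-8.29)]
[np.float64(-0.0024), np.float64(0.0142), np.float64(-0.008), np.float64(-8.29)]
[np.float64(-0.0045), np.float64(0.0137), np.float64(-0.008), np.float64(-8.29)]
[np.float64(-0.0064), np.float64(0.0129), np.float64(-0.008), np.float64(-8.29)]
[np.float64(-0.0082), np.float64(0.0118), np.float64(-0.008), np.float64(-8.29)]
[np.float64(-0.0098), np.float64(0.0105), np.float64(-0.008), np.float64(-8.29)]
[np.float64(-0.0112), np.float64(0.009), np.float64(-0.008), np.float64(-8.29)]
[np.float64(-0.0124), np.float64(0.0073), np.float64(-0.008), np.float64(-8.29)]
[np.float64(-0.0133), np.float64(0.0054), np.float64(-0.008), np.float64(-8.29)]
```

Emit:
{"op": "jog_arm", "data": {"increments": [[[255,0,0,-0.015,0],[255,0,0,-0.035,0],[255,0,0,-0.04,0],[255,0.0035,0.014,0,-8.3],[255,0.0015,0.0145,0,-8.3]]]}}

```text
clock: 3.75
position: [0.5071, 0.0836, 0.1135]
eef_rot: [0.681, 0.733, 0.001, 0.001]
force: [-0.2, 0.9, -0.6]
width: 0.0339
```

Emit:
{"op": "jog_arm", "data": {"increments": [[[255,0,0.0145,0,-8.3],[255,-0.0025,0.014,0,-8.3],[255,-0.0045,0.0135,0,-8.3],[255,-0.0065,0.013,0,-8.3],[255,-0.008,0.012,0,-8.3]]]}}

```text
clock: 4.25
position: [0.5779, 0.0865, 0.1114]
eef_rot: [0.377, 0.926, -0.0, -0.0]
force: [0.5, -0.1, -1.2]
width: 0.0337
```

Emit:
{"op": "jog_arm", "data": {"increments": [[[255,-0.01,0.0105,0,-8.3],[255,-0.011,0.009,0,-8.3],[255,-0.0125,0.0075,0,-8.3],[255,-0.0135,0.0055,0,-8.3],[255,0,0,0,0]]]}}

```text
clock: 4.75
position: [0.6368, 0.0888, 0.1113]
eef_rot: [0.099, 0.995, 0.0, 0.0]
force: [0.2, -0.1, 0.1]
width: 0.034
```

Emit:
{"op": "jog_arm", "data": {"increments": [[[255,0,0,0,0],[255,0,0,0,0]]]}}

```text
clock: 4.95
position: [0.6343, 0.0892, 0.1113]
eef_rot: [0.101, 0.995, -0.0, -0.001]
force: [0.3, -0.7, -0.2]
width: 0.0338
```

```bash
python3 - <<'E'
from plan import *
from wr import *
plan(.6345,.0891,.110,78.5,1)
shot("w2")
E
```

```text
t 4.95 pos [0.6343 0.0892 0.1113] yaw 78.43 w 0.0338 F [ 0.3 -0.7 -0.2] q7 1.03 tilt [-0.0014 -0.0002]
tool delta mm [-0.2 -0.1  1.3] turn -0.07 n 1
[np.float64(-0.0002), np.float64(-0.0001), np.float64(0.0013), np.float64(-0.07)]
```

View pics/w2b.png

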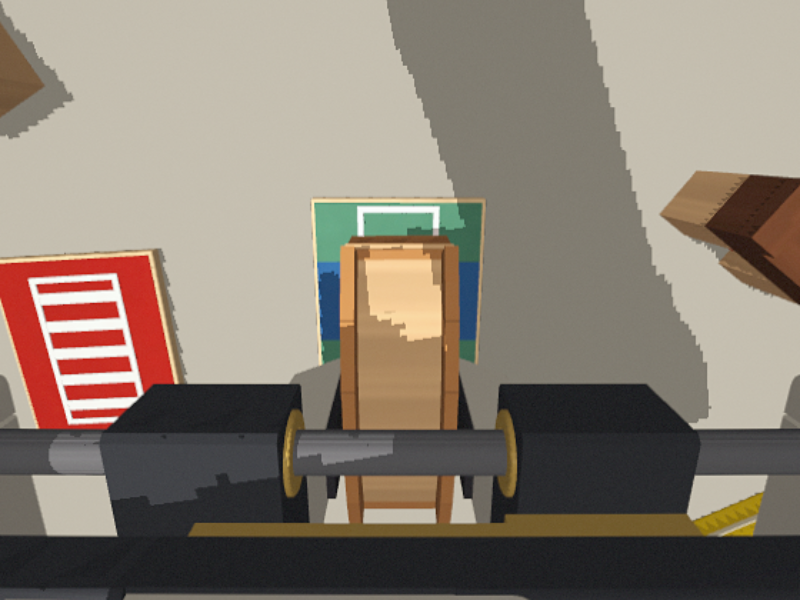

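```bash
python3 - <<'E'
from wr import *
import pickle
c=pickle.load(open("pics/w2.pkl","rb"));X=cloud(c,np.load("pics/w2.npy"))
o=np.array([.6345,.0891]);a=np.radians(-11.5);ux=np.array([np.cos(a),np.sin(a)]);uy=np.array([-np.sin(a),np.cos(a)])
P=X.reshape(-1,3);r=P[:,:2]-o;s=r@ux*1000;w=r@uy*1000;z=P[:,2]*1000
for side in (1,-1):
    k=(abs(s)<60)&(side*w>14)&(side*w<17.3)&(z>110)&(z<145)
    print(side,k.sum(),np.percentile(s[k],[0,1,99,100]).round(1),"w",w[k].mean())
    for lo in list(range(-56,-30,3))+list(range(30,57,3)):
        q=k&(s>=lo)&(s<lo+3)
        if q.sum(): print(lo+1.5,q.sum(),np.median(z[q]).round(1),end="; ")
    print()
# board outline pixels seen in pic: far outline outer top corners
q=(np.array([(358,206),(440,206),(312,199),(485,200)],float)+.5)*.7-.5
print(plane(c,q,.0095).round(4), [( (p[:2]-o)@ux*1000, (p[:2]-o)@uy*1000) for p in plane(c,q,.0095)])
E
```

```text
1 1282 [-52.  -51.4  39.3  40.9] w 15.642919344834661
-51.5 53 127.3; -48.5 65 128.5; -45.5 64 129.7; -42.5 66 130.9; -39.5 70 132.2; -36.5 61 133.3; -33.5 66 134.4; -30.5 56 135.4; 31.5 24 133.9; 34.5 25 133.0; 37.5 23 131.7; 40.5 19 130.5; 
-1 977 [-52.  -51.5  39.1  41.7] w -15.231908263047275
-51.5 40 127.3; -48.5 49 128.5; -45.5 47 129.6; -42.5 47 130.9; -39.5 49 132.4; -36.5 46 133.4; -33.5 44 134.5; -30.5 48 135.5; 31.5 19 134.5; 34.5 16 132.9; 37.5 19 131.6; 40.5 10 130.8; 
[[0.5804 0.0791 0.0095]
 [0.5887 0.1203 0.0095]
 [0.5722 0.0569 0.0095]
 [0.5903 0.1433 0.0095]] [(np.float64(-51.06143605248365), np.float64(-20.55567779085386)), (np.float64(-51.047301498182364), np.float64(21.422066366668886)), (np.float64(-54.61113949019677), np.float64(-43.94160225906421)), (np.float64(-54.077587434788356), np.float64(44.31732320050365))]
```

Emit:
{"op": "jog_arm", "data": {"increments": [[[255,-0.0015,0,0.03,-0.1],[255,0,0,0.025,0],[255,0,0,0.015,0],[255,0,0,0.007,0],[255,0,0,0.003,0]]]}}

```text
clock: 5.5
position: [0.6365, 0.0891, 0.0313]
eef_rot: [0.099, 0.995, -0.0, -0.0]
force: [0.9, -0.9, -0.1]
width: 0.0338
```

Emit:
{"op": "jog_arm", "data": {"increments": [[[255,0,0,0.001,0],[255,0,0,0,0]]]}}

```text
clock: 5.7
position: [0.6376, 0.0891, 0.0317]
eef_rot: [0.099, 0.995, 0.0, 0.001]
force: [-0.9, -0.3, -0.7]
width: 0.0338
```

Emit:
{"op": "jog_arm", "data": {"increments": [[[255,0,0,0.001,0],[255,0,0,0,0]]]}}

```text
clock: 5.9
position: [0.6373, 0.0889, 0.0303]
eef_rot: [0.099, 0.995, 0.0, 0.0]
force: [0.0, 0.0, -0.8]
width: 0.034
```

```bash
python3 - <<'E'
from plan import *
from wr import *
plan(.6345,.0891,.0292,78.5,1)
shot("w3")
E
```

```text
t 5.9 pos [0.6373 0.0889 0.0303] yaw 78.66 w 0.034 F [ 0.   0.  -0.8] q7 1.01 tilt [0.001  0.0001]
tool delta mm [ 2.8 -0.4  1.1] turn 0.16 n 1
[np.float64(0.0028), np.float64(-0.0004), np.float64(0.0011), np.float64(0.16)]
```

View pics/w3b.png

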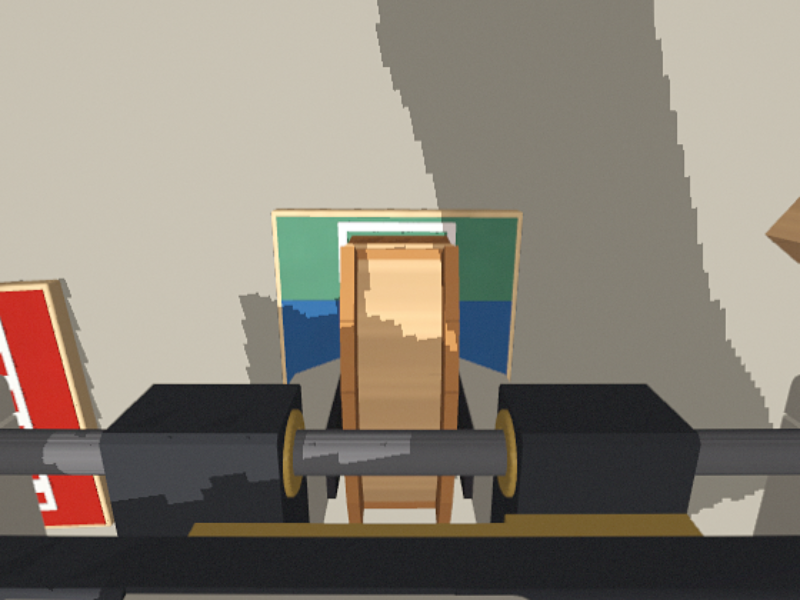

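```bash
cat > br.py <<'E'
from wr import *
import pickle,sys
tag=sys.argv[1];zb=float(sys.argv[2])
c=pickle.load(open(f"pics/{tag}.pkl","rb"));X=cloud(c,np.load(f"pics/{tag}.npy"))
o=np.array([.6345,.0891]);a=np.radians(-11.5);ux=np.array([np.cos(a),np.sin(a)]);uy=np.array([-np.sin(a),np.cos(a)])
P=X.reshape(-1,3);r=P[:,:2]-o;s=r@ux*1000;w=r@uy*1000;z=P[:,2]*1000-zb
for side in (1,-1):
    k=(abs(s)<60)&(side*w>14)&(side*w<17.3)&(z>20)&(z<60)
    f=np.polyfit
    n=k&(s<-30);p=k&(s>30)
    A=np.polyfit(z[n],s[n],1);B=np.polyfit(z[p],s[p],1) if p.sum()>10 else [0,np.nan]
    zz=42;print(side,"c",(np.polyval(A,zz)+np.polyval(B,zz))/2,np.polyval(A,zz),np.polyval(B,zz),"min s",np.percentile(s[k],1))
k=(abs(s+25)<15)&(z>35)&(abs(w)<25)&(z<60);print("w",np.percentile(w[k],[1,99]))
E
python3 br.py w3 8; python3 br.py w2 90
python3 - <<'E'
from wr import *
import pickle
c=pickle.load(open("pics/w3.pkl","rb"))
o=np.array([.6345,.0891]);a=np.radians(-11.5);ux=np.array([np.cos(a),np.sin(a)]);uy=np.array([-np.sin(a),np.cos(a)])
q=(np.array([(338,222),(456,222),(274,211),(522,213)],float)+.5)*.7-.5
for z in (.008,.0095): print([( ((p[:2]-o)@ux*1000).round(1), ((p[:2]-o)@uy*1000).round(1)) for p in plane(c,q,z)])
E
```

```text
1 c -1.0451617443370473 -39.10755824448355 37.017234755809454 min s -48.85512715543146
-1 c 1.5202857426551617 -39.124123632804626 42.16469511811495 min s -48.636083988316564
w [-15.94217838  17.79331176]
1 c -1.70813894763943 -39.82078804962445 36.40451015434559 min s -51.44707184540146
-1 c -1.6364814789321827 -39.95779565583031 36.684832697965945 min s -51.41006598726867
w [-24.49361768  24.34124338]
[(np.float64(-50.8), np.float64(-21.2)), (np.float64(-50.9), np.float64(21.2)), (np.float64(-54.6), np.float64(-43.9)), (np.float64(-54.2), np.float64(44.7))]
[(np.float64(-51.0), np.float64(-21.0)), (np.float64(-51.1), np.float64(21.0)), (np.float64(-54.8), np.float64(-43.5)), (np.float64(-54.4), np.float64(44.3))]
```

Emit:
{"op": "jog_arm", "data": {"increments": [[[255,0.001,0,0,0],[255,0,0,0,0],[255,0,0,0,0]]]}}

```text
clock: 6.25
position: [0.6359, 0.0892, 0.0298]
eef_rot: [0.099, 0.995, 0.0, -0.0]
force: [-0.6, 0.0, -0.3]
width: 0.0337
```

Emit:
{"op": "jog_arm", "data": {"increments": [[[255,0,0,0.0005,0],[255,0,0,0,0]]]}}

```text
clock: 6.45
position: [0.6359, 0.0891, 0.0297]
eef_rot: [0.099, 0.995, -0.0, -0.0]
force: [-2.6, -0.6, 5.3]
width: 0.0337
```

Emit:
{"op": "jog_arm", "data": {"increments": [[[255,0,0,0.0005,0],[255,0,0,0,0]]]}}

```text
clock: 6.65
position: [0.6359, 0.0891, 0.0297]
eef_rot: [0.099, 0.995, -0.0, -0.0]
force: [-4.1, -1.2, 9.3]
width: 0.0335
```

```bash
python3 - <<'E'
from plan import *
from wr import *
plan(.6345,.0891,.0292,78.5,1)
c,im,d=shot("w4")
cv2.imwrite("pics/w4c.png",cv2.resize(im[140:200,180:380],None,fx=4,fy=4,interpolation=cv2.INTER_CUBIC))
E
python3 br.py w4 8
```

```text
t 6.65 pos [0.6359 0.0891 0.0297] yaw 78.66 w 0.0335 F [-4.1 -1.2  9.3] q7 1.01 tilt [-0.     -0.0002]
tool delta mm [ 1.4 -0.3  0.5] turn 0.16 n 1
[np.float64(0.0014), np.float64(-0.0003), np.float64(0.0005), np.float64(0.16)]
1 c -1.5984461240269283 -39.28293947908287 36.08604723102901 min s -50.42006028469008
-1 c -0.0844923036784806 -39.43552533768215 39.26654073032519 min s -49.972057768590695
w [-16.03207974  17.75487475]
```

View pics/w4c.png

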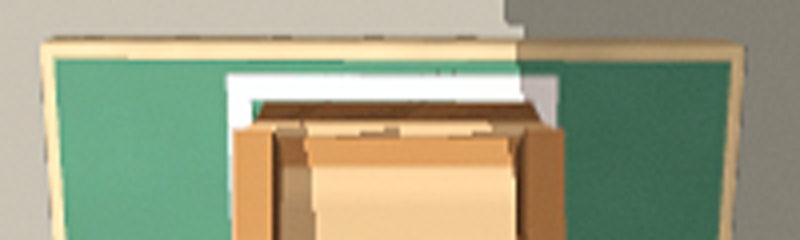

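Emit:
{"op": "jog_arm", "data": {"increments": [[[255,0,0,-0.0015,0],[255,0,-0.001,0,0],[255,0,0,0,0],[255,0,0,0.001,0],[255,0,0,0,0]]]}}

```text
clock: 7.2
position: [0.6357, 0.0879, 0.0297]
eef_rot: [0.099, 0.995, -0.0, -0.0]
force: [-2.2, 0.5, 5.3]
width: 0.0336
```

```bash
python3 - <<'E'
from plan import *
from wr import *
plan(.6345,.0891,.0292,78.5,1)
c,im,d=shot("w5")
cv2.imwrite("pics/w5c.png",cv2.resize(im[140:200,180:380],None,fx=4,fy=4,interpolation=cv2.INTER_CUBIC))
E
python3 br.py w5 8
```

```text
t 7.2 pos [0.6357 0.0879 0.0297] yaw 78.66 w 0.0336 F [-2.2  0.5  5.3] q7 1.01 tilt [-0.0002 -0.0004]
tool delta mm [1.4 1.  0.5] turn 0.16 n 1
[np.float64(0.0014), np.float64(0.001), np.float64(0.0005), np.float64(0.16)]
1 c -0.06305963246978763 -39.12419228197005 38.99807301703048 min s -50.11473073223166
-1 c -0.09663665698859703 -39.439948392230896 39.2466750782537 min s -49.786932211764544
w [-17.27055482  16.50156261]
```

View pics/w5c.png

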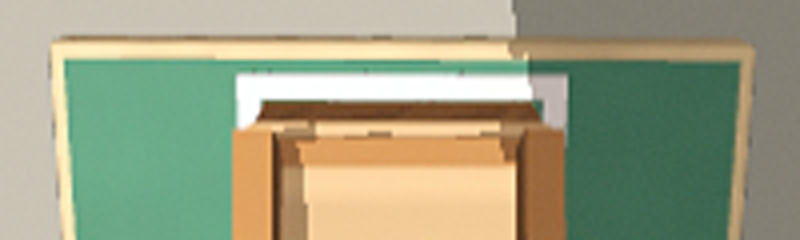

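Emit:
{"op": "jog_arm", "data": {"increments": [[[140,0,0,0,0],[140,0,0,0,0],[100,0,0,0,0],[60,0,0,0,0],[60,0,0,0,0]]]}}

```text
clock: 7.75
position: [0.6357, 0.0882, 0.0291]
eef_rot: [0.099, 0.995, 0.0, -0.0]
force: [0.2, -0.3, 0.6]
width: 0.0609
```

Emit:
{"op": "jog_arm", "data": {"increments": [[[60,0,0,-0.02,0],[0,0,0,-0.04,0],[0,0,0,-0.05,0],[0,0,0,-0.05,0],[0,0,0,0,0]]]}}

```text
clock: 8.25
position: [0.6409, 0.0895, 0.1979]
eef_rot: [0.099, 0.995, 0.002, 0.007]
force: [0.9, 0.4, -0.2]
width: 0.0915
```

```bash
python3 - <<'E'
from plan import *
from wr import *
plan(.632,.265,.2,-46.3)
plan(.632,.265,.2,133.7)
c,im,d=shot("w6")
E
```

```text
t 8.25 pos [0.6409 0.0895 0.1979] yaw 78.67 w 0.0915 F [ 0.9  0.4 -0.2] q7 1.06 tilt [0.0141 0.0022]
tool delta mm [ 43.2 170.4  -1.9] turn 124.97 n 15
[np.float64(0.0029), np.float64(0.0114), np.float64(-0.0001), np.float64(8.33)]
[np.float64(0.0045), np.float64(0.0108), np.float64(-0.0001), np.float64(8.33)]
[np.float64(0.006), np.float64(0.0101), np.float64(-0.0001), np.float64(8.33)]
[np.float64(0.0074), np.float64(0.0091), np.float64(-0.0001), np.float64(8.33)]
[np.float64(0.0086), np.float64(0.0079), np.float64(-0.0001), np.float64(8.33)]
[np.float64(0.0097), np.float64(0.0066), np.float64(-0.0001), np.float64(8.33)]
[np.float64(0.0106), np.float64(0.0051), np.float64(-0.0001), np.float64(8.33)]
[np.float64(0.0112), np.float64(0.0035), np.float64(-0.0001), np.float64(8.33)]
[np.float64(0.0116), np.float64(0.0019), np.float64(-0.0001), np.float64(8.33)]
[np.float64(0.0117), np.float64(0.0002), np.float64(-0.0001), np.float64(8.33)]
[np.float64(0.0116), np.float64(-0.0015), np.float64(-0.0001), np.float64(8.33)]
[np.float64(0.0113), np.float64(-0.0032), np.float64(-0.0001), np.fl
[... 276 characters left out ...]
.0895 0.1979] yaw 78.67 w 0.0915 F [ 0.9  0.4 -0.2] q7 1.06 tilt [0.0141 0.0022]
tool delta mm [ 43.2 170.4  -1.9] turn -55.03 n 7
[np.float64(0.0062), np.float64(0.0243), np.float64(-0.0003), np.float64(-7.86)]
[np.float64(0.0028), np.float64(0.025), np.float64(-0.0003), np.float64(-7.86)]
[np.float64(-0.0007), np.float64(0.0251), np.float64(-0.0003), np.float64(-7.86)]
[np.float64(-0.0041), np.float64(0.0248), np.float64(-0.0003), np.float64(-7.86)]
[np.float64(-0.0074), np.float64(0.024), np.float64(-0.0003), np.float64(-7.86)]
[np.float64(-0.0106), np.float64(0.0227), np.float64(-0.0003), np.float64(-7.86)]
[np.float64(-0.0137), np.float64(0.0211), np.float64(-0.0003), np.float64(-7.86)]
```

View pics/w6b.png

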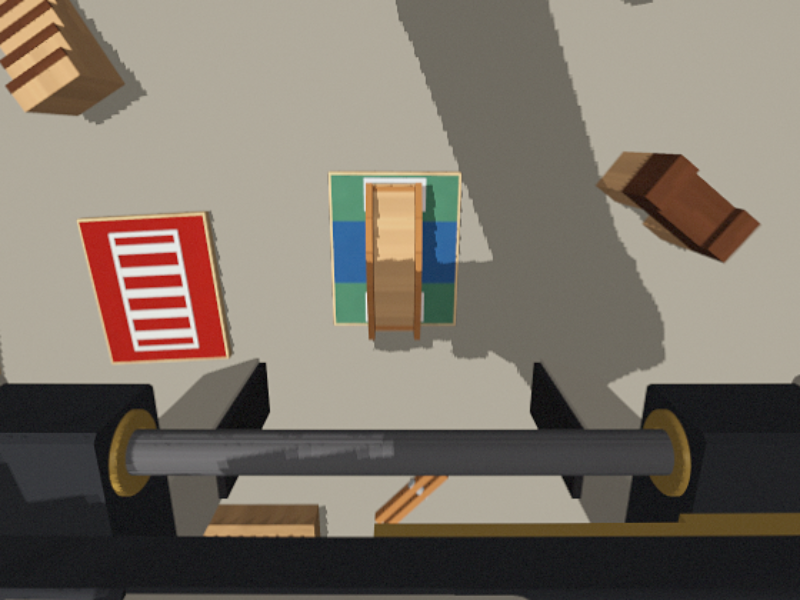

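Emit:
{"op": "jog_arm", "data": {"increments": [[[0,0.006,0.0245,0,-7.9],[0,0.003,0.025,0,-7.9],[0,-0.0005,0.025,0,-7.9],[0,-0.004,0.025,0,-7.9],[0,-0.0075,0.024,0,-7.9]]]}}

```text
clock: 8.8
position: [0.628, 0.2144, 0.1876]
eef_rot: [-0.246, 0.969, -0.0, -0.001]
force: [-0.3, 1.0, -0.0]
width: 0.0919
```

Emit:
{"op": "jog_arm", "data": {"increments": [[[0,-0.0105,0.0225,0,-7.9],[0,-0.0135,0.021,0,-7.9],[0,0,0,0,0],[0,0,0,0,0],[0,0,0,0,0]]]}}

```text
clock: 9.3
position: [0.6262, 0.2616, 0.1882]
eef_rot: [-0.373, 0.928, -0.001, -0.001]
force: [0.8, 0.1, -1.2]
width: 0.0917
```

```bash
python3 - <<'E'
from plan import *
from wr import *
plan(.632,.265,.2,133.7,1)
c,im,d=shot("w7");X=cloud(c,d)
sel=(abs(X[...,0]-.63)<.06)&(abs(X[...,1]-.265)<.06)&(X[...,2]<.09)
for lo in (.02,.045,.06,.07):
    P=X[sel&(X[...,2]>lo)][:,:2].astype(np.float32)*1000
    print(lo,len(P),[np.round(q,1) for q in cv2.minAreaRect(P)])
print(np.nanmedian(X[...,2]))
E
```

```text
t 9.3 pos [0.6262 0.2616 0.1882] yaw 133.8 w 0.0917 F [ 0.8  0.1 -1.2] q7 1.66 tilt [-0.0011 -0.0018]
tool delta mm [ -6.5  -1.6 -11.9] turn 0.1 n 1
[np.float64(-0.0065), np.float64(-0.0016), np.float64(-0.0119), np.float64(0.1)]
0.02 2948 [array([631.2, 266.1]), array([64.5, 28.1]), np.float64(42.4)]
0.045 2802 [array([631.2, 266.1]), array([64.4, 28.1]), np.float64(42.4)]
0.06 2700 [array([631.2, 266.1]), array([64.4, 28.1]), np.float64(42.4)]
0.07 1259 [array([631.2, 266.1]), array([64.4, 27.8]), np.float64(42.6)]
0.0017886428581927597
```

View pics/w7b.png

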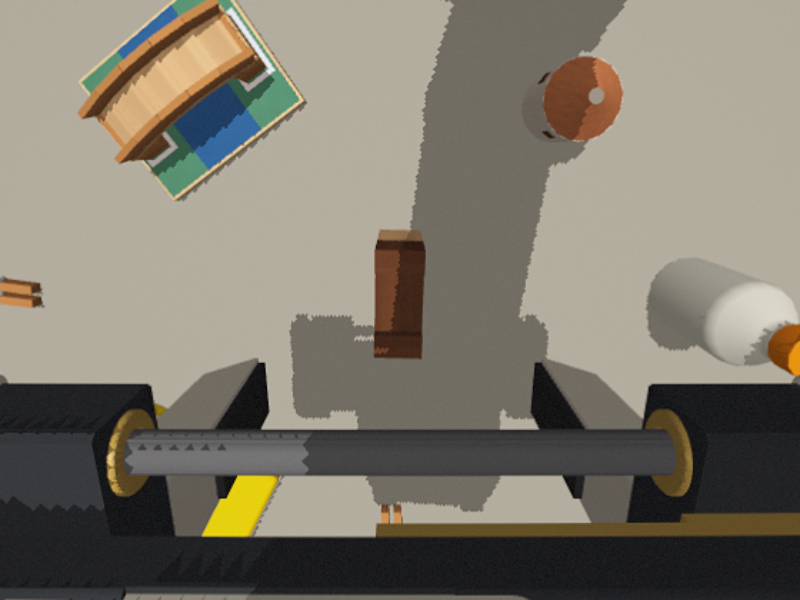

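```bash
python3 - <<'E'
from plan import *
plan(.6312,.2661,.036,132.4,1)
E
```

```text
t 9.35 pos [0.6265 0.2614 0.1885] yaw 133.79 w 0.0919 F [-0.3 -0.4 -0.2] q7 1.66 tilt [-0.0007 -0.0016]
tool delta mm [ -6.9   0.2 152.5] turn 1.39 n 1
[np.float64(-0.0069), np.float64(0.0002), np.float64(0.1525), np.float64(1.39)]
```

Emit:
{"op": "jog_arm", "data": {"increments": [[[0,-0.007,0,0.02,1.4],[0,0,0,0.03,0],[0,0,0,0.03,0],[0,0,0,0,0],[0,0,0,0,0]]]}}

```text
clock: 9.85
position: [0.6313, 0.2672, 0.1091]
eef_rot: [-0.362, 0.932, -0.0, -0.001]
force: [0.7, -0.4, 0.8]
width: 0.0919
```

```bash
python3 - <<'E'
from plan import *
plan(.6312,.2661,.036,132.4,1)
E
```

```text
t 9.85 pos [0.6313 0.2672 0.1091] yaw 132.47 w 0.0919 F [ 0.7 -0.4  0.8] q7 1.6 tilt [-0.001  -0.0008]
tool delta mm [ 0.7 -0.8 73.1] turn 0.07 n 1
[np.float64(0.0007), np.float64(-0.0008), np.float64(0.0731), np.float64(0.07)]
```

Emit:
{"op": "jog_arm", "data": {"increments": [[[0,0.0005,0,0.03,0],[0,0,0,0.025,0],[0,0,0,0.018,0],[0,0,0,0,0],[150,0,0,0,0]]]}}

```text
clock: 10.35
position: [0.6316, 0.2684, 0.0374]
eef_rot: [-0.363, 0.932, 0.0, 0.001]
force: [0.3, 0.3, 0.7]
width: 0.0872
```

Emit:
{"op": "jog_arm", "data": {"increments": [[[170,0,0,0,0],[170,0,0,0,0],[170,0,0,0,0],[170,0,0,0,0],[200,0,0,0,0]]]}}

```text
clock: 10.85
position: [0.6309, 0.2681, 0.0365]
eef_rot: [-0.363, 0.932, -0.0, 0.0]
force: [-0.3, -0.3, 1.1]
width: 0.0482
```

Emit:
{"op": "jog_arm", "data": {"increments": [[[255,0,0,0,0],[255,0,0,0,0],[255,0,0,0,0],[255,0,0,0,0],[255,0,0,0,0]]]}}

```text
clock: 11.35
position: [0.6307, 0.268, 0.0361]
eef_rot: [-0.363, 0.932, 0.0, -0.0]
force: [-0.4, 0.1, -0.3]
width: 0.0277
```

```bash
python3 - <<'E'
from plan import *
plan(.64,-.267,.16,71,18)
E
```

```text
t 11.35 pos [0.6307 0.268  0.0361] yaw 132.57 w 0.0277 F [-0.4  0.1 -0.3] q7 1.57 tilt [-0.0003 -0.0001]
tool delta mm [ 355.1 -400.3 -123.9] turn 61.57 n 18
[np.float64(0.0197), np.float64(-0.0222), np.float64(-0.0069), np.float64(3.42)]
[np.float64(0.0184), np.float64(-0.0234), np.float64(-0.0069), np.float64(3.42)]
[np.float64(0.0169), np.float64(-0.0244), np.float64(-0.0069), np.float64(3.42)]
[np.float64(0.0155), np.float64(-0.0254), np.float64(-0.0069), np.float64(3.42)]
[np.float64(0.0139), np.float64(-0.0263), np.float64(-0.0069), np.float64(3.42)]
[np.float64(0.0123), np.float64(-0.0271), np.float64(-0.0069), np.float64(3.42)]
[np.float64(0.0107), np.float64(-0.0277), np.float64(-0.0069), np.float64(3.42)]
[np.float64(0.009), np.float64(-0.0283), np.float64(-0.0069), np.float64(3.42)]
[np.float64(0.0073), np.float64(-0.0288), np.float64(-0.0069), np.float64(3.42)]
[np.float64(0.0056), np.float64(-0.0292), np.float64(-0.0069), np.float64(3.42)]
[np.float64(0.0038), np.float64(-0.0295), np.float64(-0.0069), np.float64(3.42)]
[np.float64(0.002), np.float64(-0.0297), np.float64(-0.0069), np.float64(3.42)]
[np.float64(0.0003), np.float64(-0.0297), np.float64(-0.0069), np.float64(3.42)]
[np.float64(-0.0015), np.float64(-0.0297), np.float64(-0.0069), np.float64(3.42)]
[np.float64(-0.0033), np.float64(-0.0295), np.float64(-0.0069), np.float64(3.42)]
[np.float64(-0.005), np.float64(-0.0293), np.float64(-0.0069), np.float64(3.42)]
[np.float64(-0.0068), np.float64(-0.0289), np.float64(-0.0069), np.float64(3.42)]
[np.float64(-0.0085), np.float64(-0.0285), np.float64(-0.0069), np.float64(3.42)]
```

Emit:
{"op": "jog_arm", "data": {"increments": [[[255,0,0,-0.015,0],[255,0,0,-0.035,0],[255,0,0,-0.04,0],[255,0,0,-0.034,0],[255,0.0195,-0.022,0,3.4]]]}}

```text
clock: 11.85
position: [0.6333, 0.247, 0.1684]
eef_rot: [-0.338, 0.941, 0.003, 0.006]
force: [0.5, 1.2, -0.2]
width: 0.0281
```

Emit:
{"op": "jog_arm", "data": {"increments": [[[255,0.0185,-0.0235,0,3.4],[255,0.017,-0.0245,0,3.4],[255,0.0155,-0.0255,0,3.4],[255,0.014,-0.0265,0,3.4],[255,0.0125,-0.027,0,3.4]]]}}

```text
clock: 12.35
position: [0.634, 0.0884, 0.1615]
eef_rot: [-0.191, 0.982, 0.0, 0.001]
force: [1.4, -0.2, -1.1]
width: 0.0281
```

Emit:
{"op": "jog_arm", "data": {"increments": [[[255,0.0105,-0.0275,0,3.4],[255,0.009,-0.0285,0,3.4],[255,0.0075,-0.029,0,3.4],[255,0.0055,-0.029,0,3.4],[255,0.004,-0.0295,0,3.4]]]}}

```text
clock: 12.85
position: [0.6369, -0.06, 0.1616]
eef_rot: [-0.044, 0.999, 0.0, 0.001]
force: [-0.2, 0.2, -0.2]
width: 0.0284
```

Emit:
{"op": "jog_arm", "data": {"increments": [[[255,0.002,-0.0295,0,3.4],[255,0.0005,-0.0295,0,3.4],[255,-0.0015,-0.0295,0,3.4],[255,-0.0035,-0.0295,0,3.4],[255,-0.005,-0.0295,0,3.4]]]}}

```text
clock: 13.35
position: [0.6401, -0.2095, 0.1604]
eef_rot: [0.105, 0.994, 0.0, 0.0]
force: [-0.3, -0.1, -0.4]
width: 0.0279
```

Emit:
{"op": "jog_arm", "data": {"increments": [[[255,-0.007,-0.029,0,3.4],[255,-0.0085,-0.0285,0,3.4],[255,0,0,0,0],[255,0,0,0,0],[255,0,0,0,0]]]}}

```text
clock: 13.85
position: [0.6419, -0.2659, 0.1599]
eef_rot: [0.162, 0.987, 0.001, -0.0]
force: [-0.6, 0.8, -0.6]
width: 0.028
```

```bash
python3 - <<'E'
from plan import *
from wr import *
plan(.64,-.267,.16,71,1)
shot("w8")
E
```

```text
t 13.85 pos [ 0.6419 -0.2659  0.1599] yaw 71.4 w 0.028 F [-0.6  0.8 -0.6] q7 1.5 tilt [-0.0002  0.0014]
tool delta mm [ 1.4 -1.6 -0.1] turn 0.4 n 1
[np.float64(0.0014), np.float64(-0.0016), np.float64(-0.0001), np.float64(0.4)]
```

View pics/w8b.png

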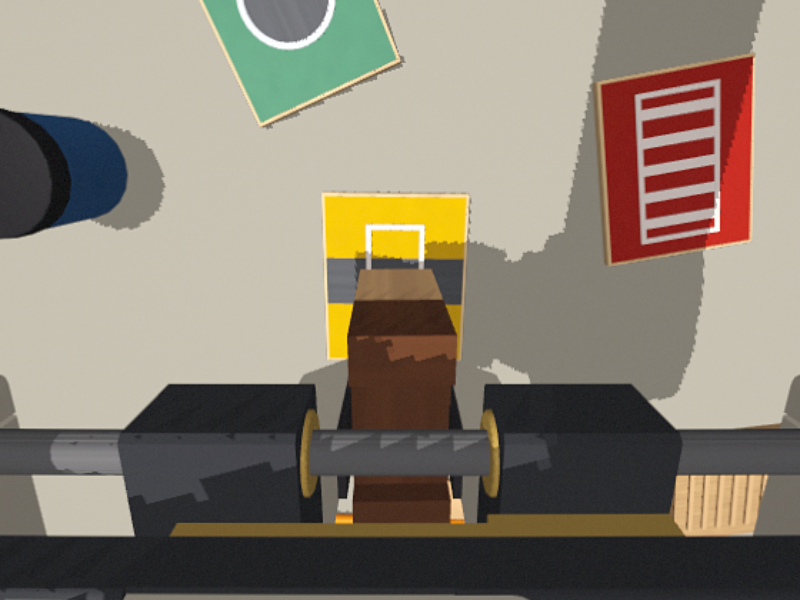

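```bash
python3 - <<'E'
import cv2
im=cv2.imread("pics/w8.png")
cv2.imwrite("pics/w8c.png",cv2.resize(im[130:260,215:345],None,fx=4.5,fy=4.5,interpolation=cv2.INTER_CUBIC))
cv2.imwrite("pics/w8d.png",cv2.resize(im[30:195,405:540],None,fx=3.6,fy=3.6,interpolation=cv2.INTER_CUBIC))
E
```

```text
(no output)
```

View pics/w8c.png

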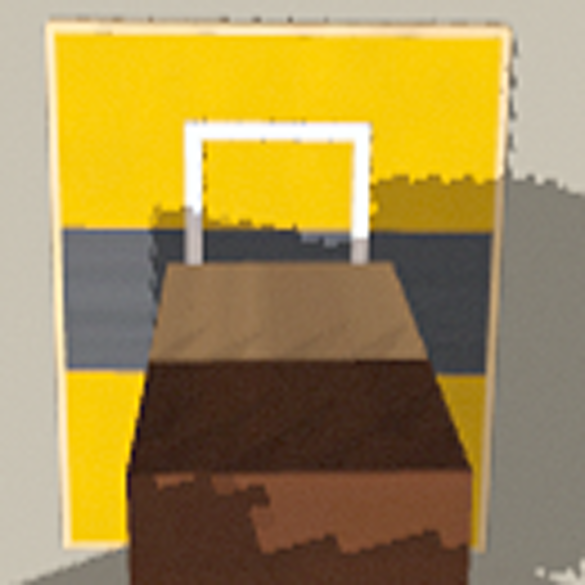

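View pics/w8d.png

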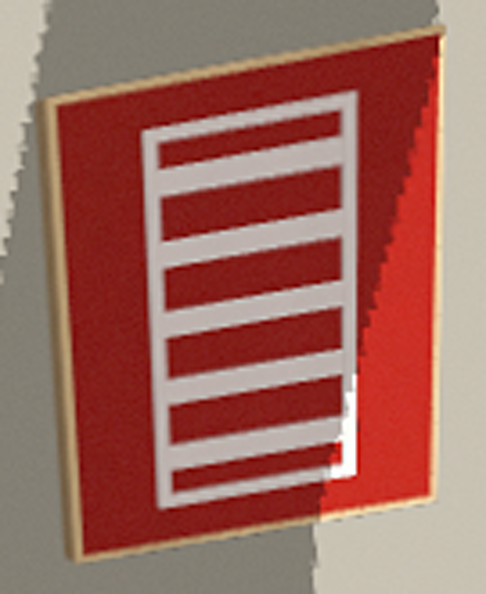

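```bash
python3 - <<'E'
from wr import *
import pickle
c=pickle.load(open("pics/w8.pkl","rb"))
def m(pts,k,off,z=.0092): return plane(c,(np.array(pts,float)+.5)/k-.5+off,z)[:,:2].astype(np.float32)*1000
b=m([(47,26),(509,30),(484,550),(66,546)],4.5,(215,130));print("path",b.tolist(),cv2.minAreaRect(b),b.mean(0))
o=m([(185,122),(371,122)],4.5,(215,130));v=o[1]-o[0];print(o,np.linalg.norm(v),np.degrees(np.arctan2(v[1],v[0])))
ri=m([(143,131),(357,91),(356,476),(161,509)],3.6,(405,30));print("rungs outl",cv2.minAreaRect(ri),ri.mean(0))
rb=m([(46,100),(442,30),(435,498),(77,560)],3.6,(405,30));print("rungs board",cv2.minAreaRect(rb),rb.mean(0))
E
```

```text
path [[576.974609375, -292.72021484375], [605.881103515625, -208.99887084960938], [707.99462890625, -244.3205108642578], [678.9664916992188, -327.8117370605469]] ((642.4608764648438, -268.51214599609375), (88.57112884521484, 108.04993438720703), 70.9192123413086) [ 642.4542  -268.46283]
[[ 602.71045 -273.83792]
 [ 614.2538  -239.46559]] 36.25887 71.43629
rungs outl ((629.2374877929688, -84.84719848632812), (48.29925537109375, 88.74002075195312), 81.75495147705078) [629.1665   -84.806564]
rungs board ((628.39306640625, -85.80101013183594), (88.53565979003906, 108.49150848388672), 81.92921447753906) [628.60486 -85.82144]
```

```bash
cat > gw.py <<'E'
from wr import *
import pickle,sys
tag=sys.argv[1];zb=float(sys.argv[2])
c=pickle.load(open(f"pics/{tag}.pkl","rb"));X=cloud(c,np.load(f"pics/{tag}.npy"))
o=np.array([.6425,-.2685]);a=np.radians(-19.0);ux=np.array([np.cos(a),np.sin(a)]);uy=np.array([-np.sin(a),np.cos(a)])
P=X.reshape(-1,3);r=P[:,:2]-o;s=r@ux*1000;w=r@uy*1000;z=P[:,2]*1000-zb
k=(abs(s)<45)&(abs(w)<22)&(z>30)&(z<82)
print("s",np.percentile(s[k],[0.5,1,99,99.5]),"w",np.percentile(w[k],[1,99]))
k2=(abs(s+22)<9)&(abs(w)<22)&(z>50)&(z<82);print("w near",np.percentile(w[k2],[1,99]),np.percentile(w[k2],[1,99]).mean())
k3=k&(z>68);print("top s",np.percentile(s[k3],[.5,99.5]),k3.sum(),np.percentile(z[k3],98), cv2.minAreaRect(np.c_[s,w][k3&(s<0)].astype(np.float32)))
k4=k&(s<-20)&(z<70);print("far face s by z:",[ (zz,np.percentile(s[k4&(abs(z-zz)<3)],3).round(1)) for zz in (35,45,55,65) if (k4&(abs(z-zz)<3)).sum()>5])
E
python3 gw.py w8 124
```

```text
s [-35.32739541 -35.27221516  21.45152165  22.04564933] w [-19.9809054   20.98599384]
w near [-10.445869    17.11319854] 3.333664769141847
top s [-35.3061976   22.27011706] 5903 79.13506015781053 ((-19.760223388671875, 0.930389404296875), (31.58003807067871, 42.031620025634766), 0.3227787911891937)
far face s by z: [(35, np.float64(-35.2)), (45, np.float64(-35.3)), (55, np.float64(-35.3)), (65, np.float64(-35.3))]
```

Emit:
{"op": "jog_arm", "data": {"increments": [[[255,-0.0035,-0.0035,0.02,0.4],[255,0,0,0.035,0],[255,0,0,0.03,0],[255,0,0,0.015,0],[255,0,0,0.008,0]]]}}

```text
clock: 14.4
position: [0.6424, -0.2702, 0.0493]
eef_rot: [0.165, 0.986, 0.001, -0.002]
force: [-0.3, 0.9, -0.1]
width: 0.0279
```

Emit:
{"op": "jog_arm", "data": {"increments": [[[255,0,0,0.002,0],[255,0,0,0,0],[255,0,0,0,0]]]}}

```text
clock: 14.7
position: [0.645, -0.2717, 0.0519]
eef_rot: [0.165, 0.986, -0.0, 0.001]
force: [-0.2, 0.0, -0.7]
width: 0.0279
```

```bash
python3 - <<'E'
from plan import *
from wr import *
plan(.6425,-.2685,.0443,71,1)
c,im,d=shot("w9")
cv2.imwrite("pics/w9c.png",cv2.resize(im[100:260,180:380],None,fx=3.5,fy=3.5,interpolation=cv2.INTER_CUBIC))
E
python3 gw.py w9 14
```

```text
t 14.7 pos [ 0.645  -0.2717  0.0519] yaw 70.97 w 0.0279 F [-0.2  0.  -0.7] q7 1.48 tilt [ 0.0026 -0.001 ]
tool delta mm [3.5 2.2 7.6] turn -0.03 n 1
[np.float64(0.0035), np.float64(0.0022), np.float64(0.0076), np.float64(-0.03)]
s [-30.54728369 -30.47318531  26.23192394  26.66791445] w [-21.00549922  20.46369893]
w near [-14.79893685  12.70758937] -1.0456737423330367
top s [-30.51018119  26.81568062] 8320 79.09648401624281 ((-15.505546569824219, -0.18572998046875), (31.007015228271484, 43.6124153137207), 0.026415551081299782)
far face s by z: [(35, np.float64(-30.4)), (45, np.float64(-30.3)), (55, np.float64(-30.5)), (65, np.float64(-30.6))]
```

View pics/w9c.png

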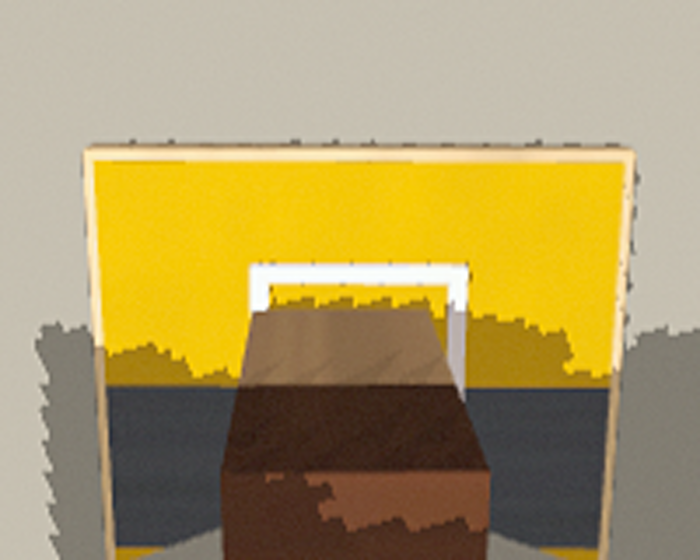

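```bash
cat > gw2.py <<'E'
from wr import *
import pickle,sys,ast
tag=sys.argv[1];pts=ast.literal_eval(sys.argv[2]);k=float(sys.argv[3]);off=ast.literal_eval(sys.argv[4]);o=np.array(ast.literal_eval(sys.argv[5]));a=np.radians(float(sys.argv[6]))
c=pickle.load(open(f"pics/{tag}.pkl","rb"))
ux=np.array([np.cos(a),np.sin(a)]);uy=np.array([-np.sin(a),np.cos(a)])
for z in (.008,.0095):
    p=plane(c,(np.array(pts,float)+.5)/k-.5+off,z)[:,:2]-o; print(z,(np.c_[p@ux,p@uy]*1000).round(1).tolist())
E
python3 gw2.py w9 "[(85,150),(634,150),(249,265),(469,265)]" 3.5 "(180,100)" "(.6425,-.2685)" -19
```

```text
0.008 [[-54.4, -44.5], [-54.4, 44.6], [-35.5, -18.3], [-35.5, 18.4]]
0.0095 [[-54.6, -44.1], [-54.6, 44.2], [-35.8, -18.2], [-35.8, 18.2]]
```

```bash
cat > gw3.py <<'E'
from wr import *
import pickle,sys
tag=sys.argv[1];zb=float(sys.argv[2])
c=pickle.load(open(f"pics/{tag}.pkl","rb"));X=cloud(c,np.load(f"pics/{tag}.npy"))
o=np.array([.6425,-.2685]);a=np.radians(-19.0);ux=np.array([np.cos(a),np.sin(a)]);uy=np.array([-np.sin(a),np.cos(a)])
P=X.reshape(-1,3);r=P[:,:2]-o;s=r@ux*1000;w=r@uy*1000;z=P[:,2]*1000-zb
f=np.percentile(s[(abs(s)<45)&(abs(w)<20)&(z>30)&(z<80)],1)
for zz in range(3,80,6):
    k=(abs(s-f)<2.5)&(abs(w)<24)&(abs(z-zz)<3)
    if k.sum()>10: print(zz,k.sum(),np.percentile(w[k],[1,99]).round(1),np.percentile(w[k],[1,99]).mean().round(2),"s",np.median(s[k]).round(2))
E
python3 gw3.py w9 14; python3 gw3.py w8 124
```

```text
3 48 [-16.7  10.2] -3.26 s -29.93
9 130 [-16.5  10.6] -2.94 s -29.93
15 136 [-16.6  10.6] -2.97 s -30.01
21 159 [-15.9  11. ] -2.46 s -30.01
27 185 [-16.2  11.2] -2.5 s -30.0
33 194 [-16.   11.4] -2.32 s -30.05
39 209 [-15.7  11.6] -2.05 s -30.08
45 240 [-15.5  11.9] -1.79 s -30.06
51 272 [-15.4  11.9] -1.72 s -30.11
57 294 [-15.2  12.2] -1.51 s -30.12
63 327 [-15.1  12.4] -1.34 s -30.13
69 382 [-15.   12.6] -1.18 s -30.17
75 778 [-14.7  12.8] -0.96 s -29.92
3 95 [-12.5  14.8] 1.15 s -34.9
9 126 [-12.2  15. ] 1.37 s -34.88
15 152 [-12.1  15. ] 1.49 s -34.93
21 160 [-11.9  15.2] 1.69 s -34.92
27 180 [-11.8  15.6] 1.89 s -34.91
33 206 [-11.6  15.8] 2.06 s -34.94
39 213 [-11.4  15.9] 2.25 s -34.92
45 249 [-11.3  16. ] 2.38 s -34.96
51 274 [-11.1  16.3] 2.59 s -34.93
57 310 [-10.9  16.4] 2.71 s -34.95
63 353 [-10.8  16.5] 2.83 s -34.94
69 400 [-10.6  16.8] 3.08 s -34.93
75 653 [-10.5  16.9] 3.21 s -34.45
```

```bash
python3 - <<'E'
from wr import *
import pickle
for t in ("w7","w8","w9"):
    c=pickle.load(open(f"pics/{t}.pkl","rb"));X=cloud(c,np.load(f"pics/{t}.npy")).reshape(-1,3)
    k=(abs(X[:,2])<.007);A=np.c_[X[k][:,:2],np.ones(k.sum())]
    for _ in range(4):
        f=np.linalg.lstsq(A,X[k][:,2],rcond=None)[0];r=abs(X[k][:,2]-A@f);kk=np.where(k)[0][r<.0025];k=np.zeros(len(X),bool);k[kk]=True;A=np.c_[X[k][:,:2],np.ones(k.sum())]
    print(t,np.degrees(f[:2]),"deg slopes")
E
python3 - <<'E'
import sys;sys.path.insert(0,'.')
from wr import *
import pickle
# w7: gateway free standing: face tilt across
c=pickle.load(open("pics/w7.pkl","rb"));X=cloud(c,np.load("pics/w7.npy"))
o=np.array([.6312,.2661]);a=np.radians(42.4);ux=np.array([np.cos(a),np.sin(a)]);uy=np.array([-np.sin(a),np.cos(a)])
P=X.reshape(-1,3);r=P[:,:2]-o;s=r@ux*1000;w=r@uy*1000;z=P[:,2]*1000
f=np.percentile(s[(abs(s)<45)&(abs(w)<20)&(z>30)&(z<80)],1)
for zz in range(3,80,9):
    k=(abs(s-f)<2.5)&(abs(w)<24)&(abs(z-zz)<4)
    if k.sum()>10: print(zz,k.sum(),np.percentile(w[k],[1,99]).round(1),np.percentile(w[k],[1,99]).mean().round(2),"s",np.median(s[k]).round(2))
E
```

```text
w7 [-0.00268924 -0.01469303] deg slopes
w8 [ 0.00062492 -0.01726658] deg slopes
w9 [ 4.26908825e-05 -1.34526263e-02] deg slopes
3 203 [-23.4  23.7] 0.15 s -32.55
12 39 [-12.9  13.2] 0.17 s -31.84
21 37 [-13.4  13.2] -0.11 s -31.85
30 50 [-13.4  13.3] -0.04 s -31.88
39 52 [-13.5  13.4] -0.08 s -31.81
48 51 [-13.1  13.4] 0.15 s -31.86
57 54 [-13.6  13.4] -0.13 s -31.87
66 60 [-13.6  13.4] -0.13 s -31.88
75 140 [-13.9  13.5] -0.24 s -31.13
```

Emit:
{"op": "jog_arm", "data": {"increments": [[[255,0.0015,0.0025,0.003,0],[255,0,0,0.002,0],[255,0,0,0,0],[255,0,0,0,0]]]}}

```text
clock: 15.15
position: [0.6431, -0.2684, 0.0452]
eef_rot: [0.165, 0.986, 0.0, -0.0]
force: [-0.8, -0.2, -0.7]
width: 0.0283
```

Emit:
{"op": "jog_arm", "data": {"increments": [[[255,0,0,0.001,0],[255,0,0,0,0]]]}}

```text
clock: 15.35
position: [0.6432, -0.2686, 0.0441]
eef_rot: [0.165, 0.986, -0.0, 0.0]
force: [0.2, 0.6, -1.4]
width: 0.028
```

Emit:
{"op": "jog_arm", "data": {"increments": [[[255,0,0,0.001,0],[255,0,0,0,0]]]}}

```text
clock: 15.55
position: [0.6433, -0.2687, 0.044]
eef_rot: [0.165, 0.986, -0.0, 0.0]
force: [-1.9, 1.0, 3.7]
width: 0.0277
```

```bash
python3 - <<'E'
from plan import *
from wr import *
plan(.6425,-.2685,.0443,71,1)
c,im,d=shot("w10")
E
python3 gw3.py w10 8
```

```text
t 15.55 pos [ 0.6433 -0.2687  0.044 ] yaw 70.96 w 0.0277 F [-1.9  1.   3.7] q7 1.47 tilt [ 0.0001 -0.0002]
tool delta mm [ 0.8 -0.1 -0.3] turn -0.04 n 1
[np.float64(0.0008), np.float64(-0.0001), np.float64(-0.0003), np.float64(-0.04)]
3 626 [-23.6  23.5] -0.04 s -33.49
9 134 [-14.1  13. ] -0.53 s -32.74
15 153 [-14.1  13.2] -0.45 s -32.74
21 162 [-13.8  13.5] -0.16 s -32.73
27 181 [-13.6  13.6] 0.01 s -32.73
33 200 [-13.5  13.9] 0.2 s -32.73
39 224 [-13.3  13.9] 0.29 s -32.75
45 239 [-13.   14.3] 0.61 s -32.74
51 277 [-13.   14.4] 0.68 s -32.71
57 313 [-12.8  14.5] 0.86 s -32.73
63 344 [-12.6  14.8] 1.08 s -32.74
69 408 [-12.5  14.9] 1.18 s -32.7
75 665 [-12.4  15. ] 1.31 s -32.25
```

Emit:
{"op": "jog_arm", "data": {"increments": [[[255,0,0,-0.0015,0],[255,-0.0007,0,0,0],[255,0,0,0,0],[255,0,0,0.0015,0],[255,0,0,0.001,0]]]}}

```text
clock: 16.1
position: [0.6438, -0.2695, 0.0435]
eef_rot: [0.166, 0.986, -0.0, 0.0]
force: [-4.5, -0.2, 11.9]
width: 0.0282
```

Emit:
{"op": "jog_arm", "data": {"increments": [[[255,0,0,0,0],[255,0,0,0,0]]]}}

```text
clock: 16.3
position: [0.6438, -0.2695, 0.0435]
eef_rot: [0.166, 0.986, -0.0, 0.0]
force: [-3.4, 1.6, 8.5]
width: 0.0277
```

```bash
python3 - <<'E'
from plan import *
from wr import *
plan(.6425,-.2685,.0443,71,1)
c,im,d=shot("w11")
E
python3 gw3.py w11 8
```

```text
t 16.3 pos [ 0.6438 -0.2695  0.0435] yaw 70.93 w 0.0277 F [-3.4  1.6  8.5] q7 1.47 tilt [ 0.    -0.001]
tool delta mm [ 1.6  0.6 -0.8] turn -0.07 n 1
[np.float64(0.0016), np.float64(0.0006), np.float64(-0.0008), np.float64(-0.07)]
3 631 [-23.6  23.4] -0.1 s -32.78
9 129 [-14.2  12.9] -0.65 s -32.06
15 155 [-14.2  13.1] -0.57 s -32.04
21 164 [-14.2  13.2] -0.49 s -32.05
27 188 [-13.9  13.3] -0.32 s -31.99
33 200 [-13.7  13.3] -0.15 s -32.04
39 220 [-13.8  13.7] -0.02 s -32.02
45 253 [-13.5  13.7] 0.06 s -32.05
51 276 [-13.5  13.8] 0.15 s -32.02
57 318 [-13.4  13.9] 0.27 s -31.98
63 348 [-13.4  14.1] 0.34 s -32.01
69 408 [-13.4  14. ] 0.33 s -31.97
75 663 [-13.3  14.1] 0.41 s -31.5
```

Flattening; centred within about 0.5 mm. Release slowly.

Emit:
{"op": "jog_arm", "data": {"increments": [[[170,0,0,0,0],[165,0,0,0,0],[140,0,0,0,0],[100,0,0,0,0],[60,0,0,0,0]]]}}

```text
clock: 16.85
position: [0.6438, -0.2685, 0.0419]
eef_rot: [0.165, 0.986, 0.0, -0.0]
force: [0.9, -0.0, -0.1]
width: 0.052
```

Emit:
{"op": "jog_arm", "data": {"increments": [[[60,0,0,0,0],[40,0,0,-0.02,0],[0,0,0,-0.03,0],[0,0,0,-0.04,0],[0,0,0,-0.04,0]]]}}

```text
clock: 17.35
position: [0.6433, -0.2684, 0.1729]
eef_rot: [0.165, 0.986, 0.0, -0.001]
force: [-0.1, -1.0, 0.5]
width: 0.09
```

Emit:
{"op": "jog_arm", "data": {"increments": [[[0,0,0,-0.03,0],[0,0,0,0,0],[0,0,0,0,0]]]}}

```text
clock: 17.65
position: [0.6443, -0.2689, 0.2032]
eef_rot: [0.165, 0.986, -0.0, 0.001]
force: [-0.7, -0.7, -0.0]
width: 0.0917
```

```bash
python3 - <<'E'
from plan import *
from wr import *
c,im,d=shot("w12")
plan(.4785,.2607,.2,0,18)
E
python3 gw3.py w12 8
```

```text
t 17.7 pos [ 0.6433 -0.2686  0.2016] yaw 70.97 w 0.0918 F [-0.2  0.7 -1.2] q7 1.5 tilt [-0.001   0.0002]
tool delta mm [328.4 446.6   1.8] turn 70.97 n 18
[np.float64(0.0182), np.float64(0.0248), np.float64(0.0001), np.float64(3.94)]
[np.float64(0.0199), np.float64(0.0235), np.float64(0.0001), np.float64(3.94)]
[np.float64(0.0215), np.float64(0.0221), np.float64(0.0001), np.float64(3.94)]
[np.float64(0.0229), np.float64(0.0205), np.float64(0.0001), np.float64(3.94)]
[np.float64(0.0243), np.float64(0.0189), np.float64(0.0001), np.float64(3.94)]
[np.float64(0.0255), np.float64(0.0172), np.float64(0.0001), np.float64(3.94)]
[np.float64(0.0267), np.float64(0.0154), np.float64(0.0001), np.float64(3.94)]
[np.float64(0.0277), np.float64(0.0135), np.float64(0.0001), np.float64(3.94)]
[np.float64(0.0285), np.float64(0.0116), np.float64(0.0001), np.float64(3.94)]
[np.float64(0.0293), np.float64(0.0096), np.float64(0.0001), np.float64(3.94)]
[np.float64(0.0298), np.float64(0.0076), np.float64(0.0001), np.float64(3.94)]
[np.float64(0.0303), np.float64(0.0055), np.float64(0.0001), np.float64(3.94
[... 231 characters left out ...]
64(3.94)]
[np.float64(0.0307), np.float64(-0.0029), np.float64(0.0001), np.float64(3.94)]
[np.float64(0.0304), np.float64(-0.005), np.float64(0.0001), np.float64(3.94)]
[np.float64(0.03), np.float64(-0.0071), np.float64(0.0001), np.float64(3.94)]
3 181 [-23.5  23.3] -0.11 s -32.74
9 28 [-14.   12.8] -0.61 s -31.82
15 28 [-13.6  12.6] -0.51 s -31.81
21 27 [-13.1  12.4] -0.38 s -31.81
27 18 [-14.5  13.1] -0.67 s -31.78
33 28 [-13.1  12.6] -0.23 s -31.89
39 28 [-13.7  11.6] -1.01 s -31.87
45 33 [-14.3  12.5] -0.87 s -31.86
51 39 [-14.2  13. ] -0.58 s -31.87
57 41 [-14.3  12.7] -0.77 s -31.87
63 42 [-14.   12.5] -0.75 s -31.9
69 35 [-13.8  12.3] -0.76 s -31.86
75 120 [-14.4  13.2] -0.62 s -31.02
```

View pics/w12b.png

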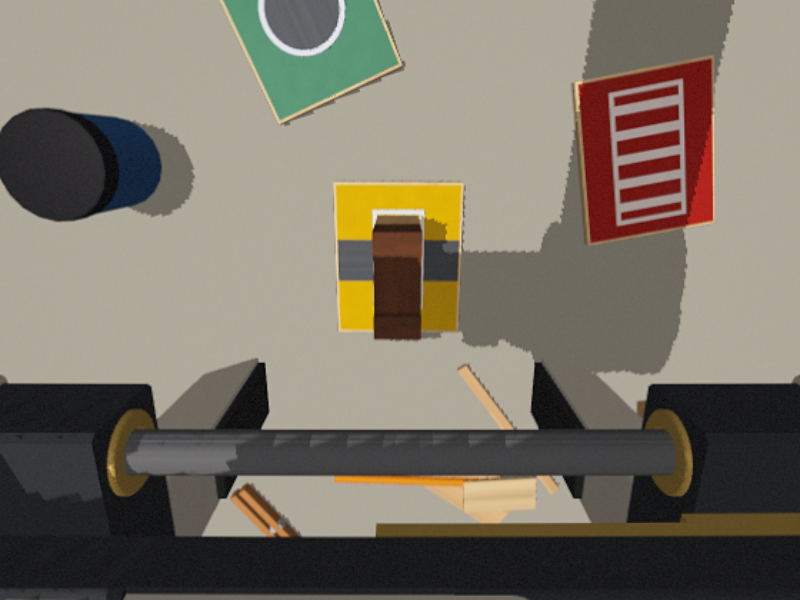

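Emit:
{"op": "jog_arm", "data": {"increments": [[[0,0.018,0.025,0,3.9],[0,0.02,0.0235,0,3.9],[0,0.0215,0.022,0,3.9],[0,0.023,0.0205,0,3.9],[0,0.0245,0.019,0,3.9]]]}}

```text
clock: 18.2
position: [0.596, -0.1202, 0.2]
eef_rot: [0.331, 0.944, -0.0, -0.002]
force: [0.3, -0.0, 0.1]
width: 0.0918
```

Emit:
{"op": "jog_arm", "data": {"increments": [[[0,0.0255,0.017,0,3.9],[0,0.0265,0.0155,0,3.9],[0,0.0275,0.0135,0,3.9],[0,0.0285,0.0115,0,3.9],[0,0.0295,0.0095,0,3.9]]]}}

```text
clock: 18.7
position: [0.5493, 0.0259, 0.2003]
eef_rot: [0.486, 0.874, -0.001, -0.002]
force: [1.3, 0.3, 0.5]
width: 0.092
```

Emit:
{"op": "jog_arm", "data": {"increments": [[[0,0.03,0.0075,0,3.9],[0,0.0305,0.0055,0,3.9],[0,0.0305,0.0035,0,3.9],[0,0.031,0.0015,0,3.9],[0,0.031,-0.001,0,3.9]]]}}

```text
clock: 19.2
position: [0.5021, 0.1728, 0.2004]
eef_rot: [0.627, 0.779, -0.001, -0.001]
force: [0.0, 0.5, 0.2]
width: 0.0919
```

Emit:
{"op": "jog_arm", "data": {"increments": [[[0,0.0305,-0.003,0,3.9],[0,0.0305,-0.005,0,3.9],[0,0.03,-0.007,0,3.9],[0,0,0,0,0],[0,0,0,0,0]]]}}

```text
clock: 19.7
position: [0.474, 0.2601, 0.2006]
eef_rot: [0.701, 0.713, -0.002, -0.0]
force: [0.6, -1.1, -0.5]
width: 0.0918
```

```bash
python3 - <<'E'
from plan import *
from wr import *
c,im,d=shot("w13");X=cloud(c,d)
sel=(abs(X[...,0]-.479)<.04)&(abs(X[...,1]-.261)<.04)&(X[...,2]<.09)
for lo in (.03,.045,.053):
    P=X[sel&(X[...,2]>lo)][:,:2].astype(np.float32)*1000
    print(lo,len(P),cv2.minEnclosingCircle(P))
P=X[sel&(X[...,2]>.0535)]
# cone fit: z = 70 - 20/22*r
from scipy.optimize import least_squares
f=least_squares(lambda p:p[2]-p[3]*np.hypot(P[:,0]-p[0],P[:,1]-p[1])-P[:,2],[.479,.261,.071,.9],loss="soft_l1",f_scale=.001);print("cone",f.x)
plan(f.x[0],f.x[1],.013,0,1)
E
```

```text
0.03 1974 ((480.8822326660156, 261.9142761230469), 22.638521194458008)
0.045 1848 ((480.9183349609375, 261.4874267578125), 22.212045669555664)
0.053 1472 ((481.1346740722656, 262.42169189453125), 21.37715721130371)
cone [0.48094307 0.26149614 0.07546869 1.11630099]
t 19.75 pos [0.4748 0.259  0.2008] yaw 0.81 w 0.0916 F [-0.2 -0.5 -0.3] q7 -0.6 tilt [-0.0022 -0.0019]
tool delta mm [  2.8   6.6 187.8] turn 0.81 n 1
[np.float64(0.0028), np.float64(0.0066), np.float64(0.1878), np.float64(0.81)]
```

View pics/w13b.png

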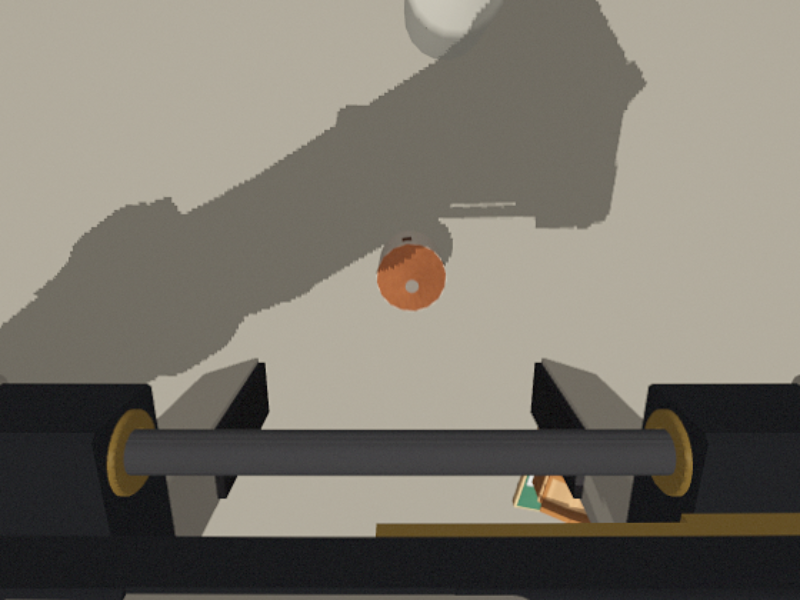

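Emit:
{"op": "jog_arm", "data": {"increments": [[[0,0.0025,0.0065,0.03,0.8],[0,0,0,0.04,0],[0,0,0,0.03,0],[0,0,0,0,0],[0,0,0,0,0]]]}}

```text
clock: 20.25
position: [0.482, 0.2612, 0.102]
eef_rot: [0.708, 0.706, -0.001, -0.0]
force: [1.0, 0.2, 0.4]
width: 0.0921
```

```bash
python3 - <<'E'
from plan import *
plan(.4809,.2615,.013,0,1)
E
```

```text
t 20.25 pos [0.482  0.2612 0.102 ] yaw -0.12 w 0.0921 F [1.  0.2 0.4] q7 -0.65 tilt [-0.0015 -0.0012]
tool delta mm [ 0.4 -1.  89. ] turn -0.12 n 1
[np.float64(0.0004), np.float64(-0.001), np.float64(0.089), np.float64(-0.12)]
```

Emit:
{"op": "jog_arm", "data": {"increments": [[[0,0,0,0.035,0],[0,0,0,0.03,0],[0,0,0,0.017,0],[0,0,0,0.006,0],[100,0,0,0,0]]]}}

```text
clock: 20.75
position: [0.4828, 0.2627, 0.0151]
eef_rot: [0.707, 0.707, 0.001, 0.0]
force: [0.5, 0.2, 0.5]
width: 0.0872
```

Emit:
{"op": "jog_arm", "data": {"increments": [[[120,0,0,0,0],[120,0,0,0,0],[120,0,0,0,0],[120,0,0,0,0],[160,0,0,0,0]]]}}

```text
clock: 21.25
position: [0.482, 0.2627, 0.0145]
eef_rot: [0.707, 0.707, 0.0, 0.0]
force: [-1.1, 0.3, 0.4]
width: 0.0483
```

Emit:
{"op": "jog_arm", "data": {"increments": [[[255,0,0,0,0],[255,0,0,0,0],[255,0,0,0,0],[255,0,0,0,0]]]}}

```text
clock: 21.65
position: [0.4819, 0.2627, 0.0144]
eef_rot: [0.707, 0.707, -0.0, 0.0]
force: [-1.0, -0.0, 4.0]
width: 0.0435
```

```bash
python3 - <<'E'
from plan import *
plan(.471,-.273,.12,0,16)
from h import *
c=get_calibration("top");im=cv2.imread("pics/top0.png")
cv2.imwrite("pics/d1.png",cv2.resize(im[195:250,355:405],None,fx=9,fy=9,interpolation=cv2.INTER_CUBIC))
E
```

```text
t 21.65 pos [0.4819 0.2627 0.0144] yaw -0.03 w 0.0435 F [-1. -0.  4.] q7 -0.68 tilt [ 0. -0.]
tool delta mm [-535.7  -10.6 -105.6] turn -0.03 n 16
[np.float64(-0.0335), np.float64(-0.0007), np.float64(-0.0066), np.float64(-0.0)]
[np.float64(-0.0335), np.float64(-0.0007), np.float64(-0.0066), np.float64(-0.0)]
[np.float64(-0.0335), np.float64(-0.0007), np.float64(-0.0066), np.float64(-0.0)]
[np.float64(-0.0335), np.float64(-0.0007), np.float64(-0.0066), np.float64(-0.0)]
[np.float64(-0.0335), np.float64(-0.0007), np.float64(-0.0066), np.float64(-0.0)]
[np.float64(-0.0335), np.float64(-0.0007), np.float64(-0.0066), np.float64(-0.0)]
[np.float64(-0.0335), np.float64(-0.0007), np.float64(-0.0066), np.float64(-0.0)]
[np.float64(-0.0335), np.float64(-0.0007), np.float64(-0.0066), np.float64(-0.0)]
[np.float64(-0.0335), np.float64(-0.0007), np.float64(-0.0066), np.float64(-0.0)]
[np.float64(-0.0335), np.float64(-0.0007), np.float64(-0.0066), np.float64(-0.0)]
[np.float64(-0.0335), np.float64(-0.0007), np.float64(-0.0066), np.float64(-0.0)]
[np.float64(-0.0335), np.float64(-0.0007), np.float64(-0.0066), np.float64(-0.0)]
[np.float64(-0.0335), np.float64(-0.0007), np.float64(-0.0066), np.float64(-0.0)]
[np.float64(-0.0335), np.float64(-0.0007), np.float64(-0.0066), np.float64(-0.0)]
[np.float64(-0.0335), np.float64(-0.0007), np.float64(-0.0066), np.float64(-0.0)]
[np.float64(-0.0335), np.float64(-0.0007), np.float64(-0.0066), np.float64(-0.0)]
```

View pics/d1.png

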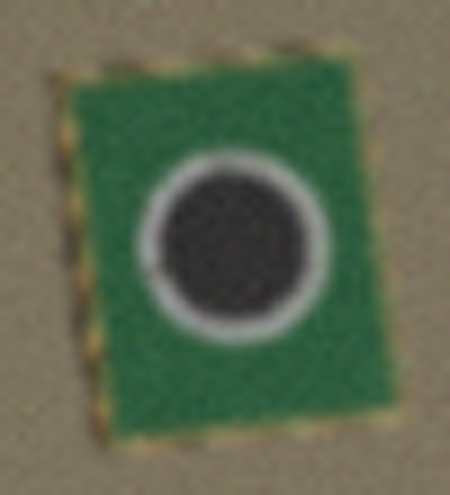

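Emit:
{"op": "jog_arm", "data": {"increments": [[[255,0,0,-0.01,0],[255,0,0,-0.03,0],[255,0,0,-0.04,0],[255,0,0,-0.04,0],[255,0,0,-0.016,0]]]}}

```text
clock: 22.15
position: [0.4838, 0.2639, 0.1547]
eef_rot: [0.707, 0.707, 0.003, 0.001]
force: [1.4, 1.1, -0.1]
width: 0.0433
```

Emit:
{"op": "jog_arm", "data": {"increments": [[[255,-0.03,0,0,0],[255,-0.04,0,0,0],[255,-0.045,0,0,0],[255,-0.045,0,0,0],[255,-0.045,0,0,0]]]}}

```text
clock: 22.65
position: [0.4814, 0.056, 0.1507]
eef_rot: [0.707, 0.707, 0.0, 0.0]
force: [1.8, 0.4, -0.8]
width: 0.0433
```

Emit:
{"op": "jog_arm", "data": {"increments": [[[255,-0.045,0,0,0],[255,-0.045,0,0,0],[255,-0.045,0,0,0],[255,-0.045,0,0,0],[255,-0.045,0,0,0]]]}}

```text
clock: 23.15
position: [0.4813, -0.1691, 0.1508]
eef_rot: [0.707, 0.707, 0.0, 0.0]
force: [1.9, -0.5, -0.3]
width: 0.0434
```

Emit:
{"op": "jog_arm", "data": {"increments": [[[255,-0.045,0,0,0],[255,-0.045,0,0,0],[255,-0.045,0,0,0],[255,-0.04,-0.005,0,0],[255,-0.02,-0.005,0,0]]]}}

```text
clock: 23.65
position: [0.4701, -0.3671, 0.1506]
eef_rot: [0.709, 0.705, -0.001, 0.001]
force: [-0.6, -0.4, -0.8]
width: 0.0437
```

Emit:
{"op": "jog_arm", "data": {"increments": [[[255,0,0,0,0],[255,0,0,0,0],[255,0,0,0,0]]]}}

```text
clock: 23.95
position: [0.4722, -0.3603, 0.1502]
eef_rot: [0.707, 0.708, 0.001, -0.0]
force: [0.4, 0.8, -0.7]
width: 0.0437
```

```bash
python3 - <<'E'
from plan import *
from wr import *
c,im,d=shot("w14")
plan(.471,-.273,.15,0,1)
E
```

```text
t 24.0 pos [ 0.4723 -0.3603  0.1502] yaw 0.12 w 0.0432 F [ 0.4  0.7 -0.7] q7 0.63 tilt [0.0002 0.0012]
tool delta mm [87.3 -1.1  0.3] turn 0.12 n 1
[np.float64(0.0873), np.float64(-0.0011), np.float64(0.0003), np.float64(0.12)]
```

View pics/w14b.png

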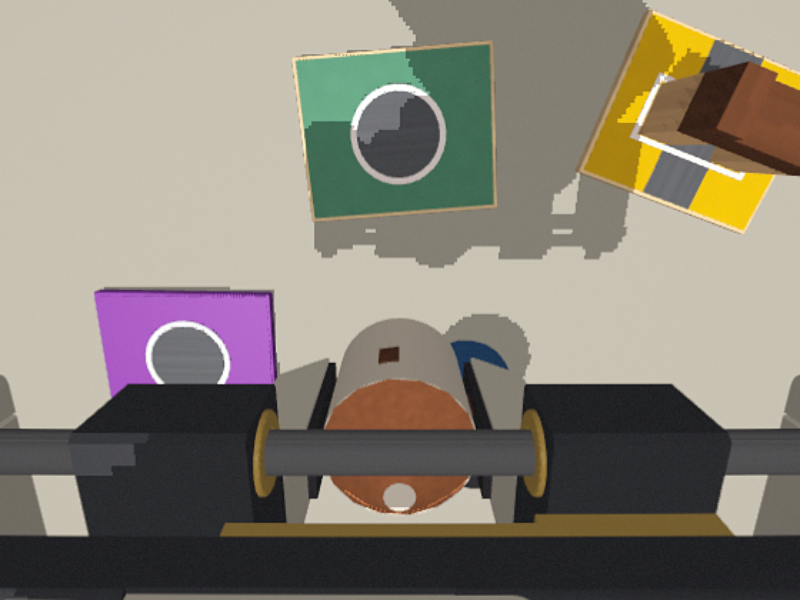

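```bash
cat > tw.py <<'E'
from wr import *
import pickle,sys
from scipy.optimize import least_squares
def cyl(tag,zlo,zhi,g):
    c=pickle.load(open(f"pics/{tag}.pkl","rb"));X=cloud(c,np.load(f"pics/{tag}.npy")).reshape(-1,3)
    P=X[(np.hypot(X[:,0]-g[0],X[:,1]-g[1])<.03)&(X[:,2]>zlo)&(X[:,2]<zhi)&(X[:,1]>g[1]+.012)]
    f=least_squares(lambda p:np.hypot(P[:,0]-p[0]-p[2]*(P[:,2]-zlo),P[:,1]-p[1]-p[3]*(P[:,2]-zlo))-.022,[*g,0,0],loss="soft_l1",f_scale=.0005)
    print(tag,len(P),"base at zlo",f.x[:2].round(4),"lean deg",np.degrees(f.x[2:]).round(2),"rms mm",1e3*np.sqrt((f.fun**2).mean()))
    return f.x
def ring(tag,g,inner=False):
    c=pickle.load(open(f"pics/{tag}.pkl","rb"));im=cv2.imread(f"pics/{tag}.png");v,u=np.mgrid[:420,:560]
    hsv=cv2.cvtColor(im,cv2.COLOR_BGR2HSV).astype(int);W=plane(c,np.c_[u.ravel(),v.ravel()],.0093)
    X=cloud(c,np.load(f"pics/{tag}.npy")).reshape(-1,3)
    r=np.hypot(W[:,0]-g[0],W[:,1]-g[1])*1000
    gr=((hsv[...,0]>55)&(hsv[...,0]<95)&(hsv[...,1]>70)).ravel()
    # pixels not green inside 35mm & on board plane
    k=(~gr)&(r<31)&(X[:,2]<.014)&(hsv[...,1].ravel()<70)
    m=k.reshape(420,560).astype(np.uint8)
    cs,_=cv2.findContours(m,0,cv2.CHAIN_APPROX_NONE);ct=np.vstack(cs).reshape(-1,2)
    Q=plane(c,ct,.0093)[:,:2];
    f=least_squares(lambda p:np.hypot(Q[:,0]-p[0],Q[:,1]-p[1])-p[2],[*g,.027],loss="soft_l1",f_scale=.0003);print("ring",f.x,len(Q));return f.x
E
python3 - <<'E'
from tw import *
ring("w14",(.471,-.273))
cyl("w14",.145,.182,(.472,-.360))
cyl("w14",.14,.182,(.472,-.360))
E
```

```text
ring [ 0.47136975 -0.27329637  0.02704796] 195
w14 2318 base at zlo [ 0.4724 -0.3614] lean deg [-0.08  0.06] rms mm 0.25257050670557235
w14 2528 base at zlo [ 0.4724 -0.3614] lean deg [-0.07  0.06] rms mm 0.24801424197469138
```

Emit:
{"op": "jog_arm", "data": {"increments": [[[255,0.03,-0.001,0,0],[255,0.035,0,0,0],[255,0.023,0,0.03,0],[255,0,0,0.04,0],[255,0,0,0.03,0]]]}}

```text
clock: 24.5
position: [0.4712, -0.2711, 0.0492]
eef_rot: [0.706, 0.709, 0.001, -0.0]
force: [-1.0, -0.6, -0.8]
width: 0.0434
```

Emit:
{"op": "jog_arm", "data": {"increments": [[[255,0,0,0.015,0],[255,0,0,0.006,0],[255,0,0,0,0],[255,0,0,0,0]]]}}

```text
clock: 24.9
position: [0.4717, -0.2749, 0.0304]
eef_rot: [0.707, 0.707, 0.0, 0.001]
force: [-0.9, -1.2, -0.7]
width: 0.0433
```

```bash
python3 - <<'E'
from plan import *
from tw import *
c,im,d=shot("w15")
plan(.4714,-.2733,.0224,0,1)
cyl("w15",.022,.055,(.4714,-.2733))
E
```

```text
t 24.95 pos [ 0.4717 -0.275   0.0306] yaw -0.04 w 0.0434 F [ 0.2  0.  -0.7] q7 0.5 tilt [ 0.0023 -0.0012]
tool delta mm [ 1.7 -0.3  8.2] turn -0.04 n 1
[np.float64(0.0017), np.float64(-0.0003), np.float64(0.0082), np.float64(-0.04)]
w15 1776 base at zlo [ 0.4719 -0.276 ] lean deg [-0.32  0.37] rms mm 0.24807382256479965
```

View pics/w15b.png

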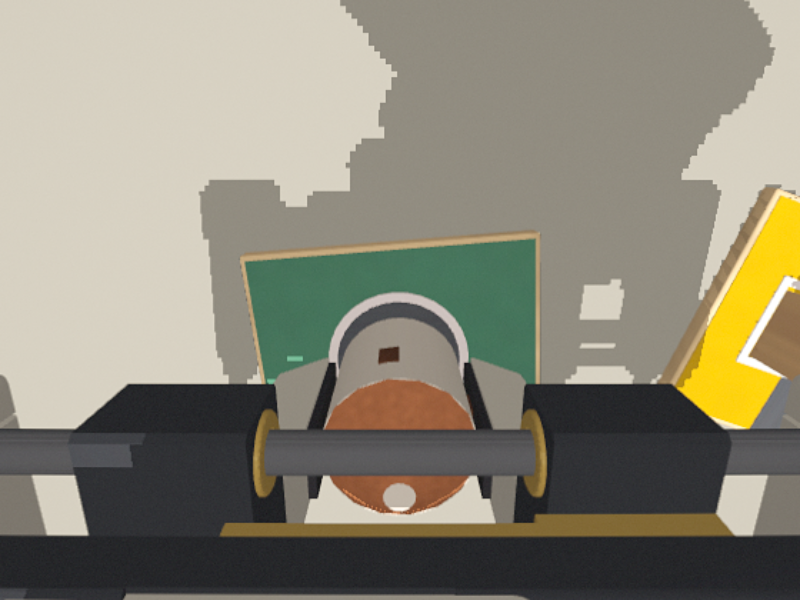

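Emit:
{"op": "jog_arm", "data": {"increments": [[[255,0.0025,-0.0005,0.004,0],[255,0,0,0.002,0],[255,0,0,0,0],[255,0,0,0,0]]]}}

```text
clock: 25.35
position: [0.47, -0.2719, 0.0233]
eef_rot: [0.707, 0.707, 0.0, 0.0]
force: [0.8, 0.2, -1.6]
width: 0.0435
```

Emit:
{"op": "jog_arm", "data": {"increments": [[[255,0,0,0.001,0],[255,0,0,0,0]]]}}

```text
clock: 25.55
position: [0.4702, -0.272, 0.0224]
eef_rot: [0.707, 0.707, 0.0, 0.0]
force: [-0.3, -0.2, 1.9]
width: 0.0437
```

```bash
python3 - <<'E'
from plan import *
from tw import *
c,im,d=shot("w16")
plan(.4714,-.2733,.0224,0,1)
cyl("w16",.02,.05,(.4714,-.2733))
cv2.imwrite("pics/w16c.png",cv2.resize(im[150:290,200:360],None,fx=4,fy=4))
E
```

```text
t 25.6 pos [ 0.4702 -0.272   0.0224] yaw -0.04 w 0.0435 F [-1.2  0.5  1.7] q7 0.49 tilt [ 0.0003 -0.0001]
tool delta mm [-1.3  1.2 -0. ] turn -0.04 n 1
[np.float64(-0.0013), np.float64(0.0012), np.float64(-0.0), np.float64(-0.04)]
w16 2299 base at zlo [ 0.4705 -0.273 ] lean deg [-0.01  0.39] rms mm 2.6289799737731667
```

View pics/w16c.png

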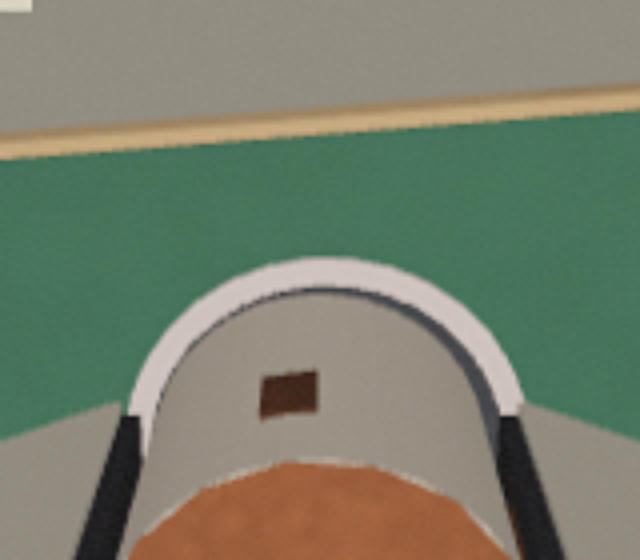

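Emit:
{"op": "jog_arm", "data": {"increments": [[[255,0,0,-0.0015,0],[255,-0.0004,0.001,0,0],[255,0,0,0,0],[255,0,0,0.0015,0],[255,0,0,0,0]]]}}

```text
clock: 26.1
position: [0.4712, -0.2723, 0.0224]
eef_rot: [0.707, 0.707, 0.0, 0.0]
force: [-0.4, 0.4, 2.7]
width: 0.0435
```

```bash
python3 - <<'E'
from plan import *
from tw import *
c,im,d=shot("w17")
plan(.4714,-.2733,.0224,0,1)
cyl("w17",.025,.05,(.4714,-.2733))
cv2.imwrite("pics/w17c.png",cv2.resize(im[150:290,200:360],None,fx=4,fy=4))
E
```

```text
t 26.15 pos [ 0.4712 -0.2723  0.0224] yaw -0.02 w 0.0435 F [-0.6 -0.1  2.4] q7 0.49 tilt [ 0.0002 -0.0001]
tool delta mm [-1.   0.2 -0. ] turn -0.02 n 1
[np.float64(-0.001), np.float64(0.0002), np.float64(-0.0), np.float64(-0.02)]
w17 1998 base at zlo [ 0.4714 -0.2733] lean deg [-0.15  0.35] rms mm 2.6681792485651794
```

View pics/w17c.png

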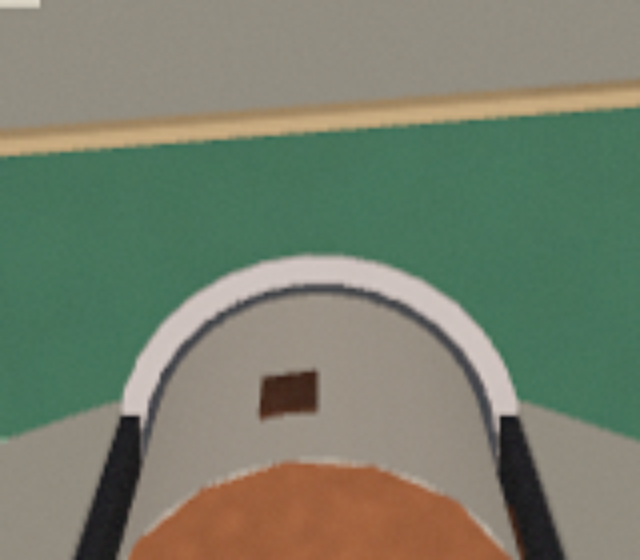

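Concentric now. Release and back off.

Emit:
{"op": "jog_arm", "data": {"increments": [[[130,0,0,0,0],[125,0,0,0,0],[100,0,0,0,0],[60,0,0,0,0],[40,0,0,0,0]]]}}

```text
clock: 26.65
position: [0.471, -0.2722, 0.0221]
eef_rot: [0.707, 0.707, -0.0, -0.0]
force: [-0.4, -0.5, 0.3]
width: 0.0662
```

Emit:
{"op": "jog_arm", "data": {"increments": [[[20,0,0,0,0],[0,0,0,-0.02,0],[0,0,0,-0.04,0],[0,0,0,-0.05,0],[0,0,0,-0.05,0]]]}}

```text
clock: 27.15
position: [0.4704, -0.2719, 0.1835]
eef_rot: [0.707, 0.707, -0.0, -0.001]
force: [1.3, -0.4, -0.6]
width: 0.092
```

```bash
python3 - <<'E'
from plan import *
plan(.455,-.115,.19,-72,9)
plan(.455,-.115,.19,108,13)
E
```

```text
t 27.15 pos [ 0.4704 -0.2719  0.1835] yaw -0.03 w 0.092 F [ 1.3 -0.4 -0.6] q7 0.49 tilt [-0.0012  0.0006]
tool delta mm [156.9 -15.5  -6.4] turn 71.97 n 9
[np.float64(0.0174), np.float64(-0.0017), np.float64(-0.0007), np.float64(8.0)]
[np.float64(0.017), np.float64(-0.0041), np.float64(-0.0007), np.float64(8.0)]
[np.float64(0.0163), np.float64(-0.0065), np.float64(-0.0007), np.float64(8.0)]
[np.float64(0.0152), np.float64(-0.0087), np.float64(-0.0007), np.float64(8.0)]
[np.float64(0.0139), np.float64(-0.0107), np.float64(-0.0007), np.float64(8.0)]
[np.float64(0.0123), np.float64(-0.0125), np.float64(-0.0007), np.float64(8.0)]
[np.float64(0.0104), np.float64(-0.0141), np.float64(-0.0007), np.float64(8.0)]
[np.float64(0.0083), np.float64(-0.0154), np.float64(-0.0007), np.float64(8.0)]
[np.float64(0.0061), np.float64(-0.0164), np.float64(-0.0007), np.float64(8.0)]
t 27.15 pos [ 0.4704 -0.2719  0.1835] yaw -0.03 w 0.092 F [ 1.3 -0.4 -0.6] q7 0.49 tilt [-0.0012  0.0006]
tool delta mm [156.9 -15.5  -6.4] turn -108.03 n 13
[np.float64(0.0121), np.float64(-0.0012), np.float64(-0.0005), np.fl
[... 285 characters left out ...]
64(0.0056), np.float64(-0.0005), np.float64(-8.31)]
[np.float64(0.0098), np.float64(0.0071), np.float64(-0.0005), np.float64(-8.31)]
[np.float64(0.0087), np.float64(0.0085), np.float64(-0.0005), np.float64(-8.31)]
[np.float64(0.0074), np.float64(0.0096), np.float64(-0.0005), np.float64(-8.31)]
[np.float64(0.0059), np.float64(0.0106), np.float64(-0.0005), np.float64(-8.31)]
[np.float64(0.0043), np.float64(0.0113), np.float64(-0.0005), np.float64(-8.31)]
[np.float64(0.0026), np.float64(0.0118), np.float64(-0.0005), np.float64(-8.31)]
[np.float64(0.0009), np.float64(0.0121), np.float64(-0.0005), np.float64(-8.31)]
[np.float64(-0.0009), np.float64(0.0121), np.float64(-0.0005), np.float64(-8.31)]
```

Emit:
{"op": "jog_arm", "data": {"increments": [[[0,0.0175,-0.0015,0,8],[0,0.017,-0.004,0,8],[0,0.0165,-0.0065,0,8],[0,0.015,-0.0085,0,8],[0,0.014,-0.0105,0,8]]]}}

```text
clock: 27.65
position: [0.4629, -0.1844, 0.1823]
eef_rot: [0.908, 0.42, 0.0, -0.0]
force: [-0.1, 1.5, -0.4]
width: 0.0918
```

Emit:
{"op": "jog_arm", "data": {"increments": [[[0,0.0125,-0.0125,0,8],[0,0.0105,-0.014,0,8],[0,0.0085,-0.0155,0,8],[0,0.006,-0.0165,0,8],[0,0,0,0,0]]]}}

```text
clock: 28.15
position: [0.4564, -0.1125, 0.1821]
eef_rot: [0.988, 0.157, -0.0, -0.001]
force: [-0.2, 1.2, 0.3]
width: 0.0915
```

Emit:
{"op": "jog_arm", "data": {"increments": [[[0,0,0,0,0],[0,0,0,0,0]]]}}

```text
clock: 28.35
position: [0.4567, -0.116, 0.1823]
eef_rot: [0.988, 0.157, 0.0, 0.0]
force: [0.0, 0.8, 0.1]
width: 0.0919
```

```bash
python3 - <<'E'
from plan import *
from wr import *
c,im,d=shot("w18");X=cloud(c,d)
sel=(abs(X[...,0]-.46)<.06)&(abs(X[...,1]+.09)<.05)&(X[...,2]<.06)
for lo in (.006,.0155,.026,.036,.046):
    P=X[sel&(X[...,2]>lo)][:,:2].astype(np.float32)*1000
    print(lo,len(P),cv2.minAreaRect(P))
plan(.47,-.0888,.19,-72,1)
E
```

```text
0.006 3796 ((459.2712097167969, -92.51510620117188), (80.88014221191406, 39.90037536621094), 17.926069259643555)
0.0155 3226 ((466.9393005371094, -90.03448486328125), (64.76139068603516, 39.899906158447266), 17.92522430419922)
0.026 2581 ((474.65191650390625, -87.53963470458984), (48.54922103881836, 39.899906158447266), 17.92522430419922)
0.036 1866 ((482.23760986328125, -85.12752532958984), (32.62934112548828, 39.82050323486328), 17.920122146606445)
0.046 1020 ((490.03765869140625, -82.71996307373047), (16.090120315551758, 39.621726989746094), 17.84726333618164)
t 28.4 pos [ 0.4567 -0.1161  0.1823] yaw -72.0 w 0.0921 F [-1.   0.1  0. ] q7 -1.03 tilt [ 0.0002 -0.0004]
tool delta mm [ 21.1 -21.9  -7.7] turn 0.0 n 1
[np.float64(0.0211), np.float64(-0.0219), np.float64(-0.0077), np.float64(0.0)]
```

View pics/w18b.png

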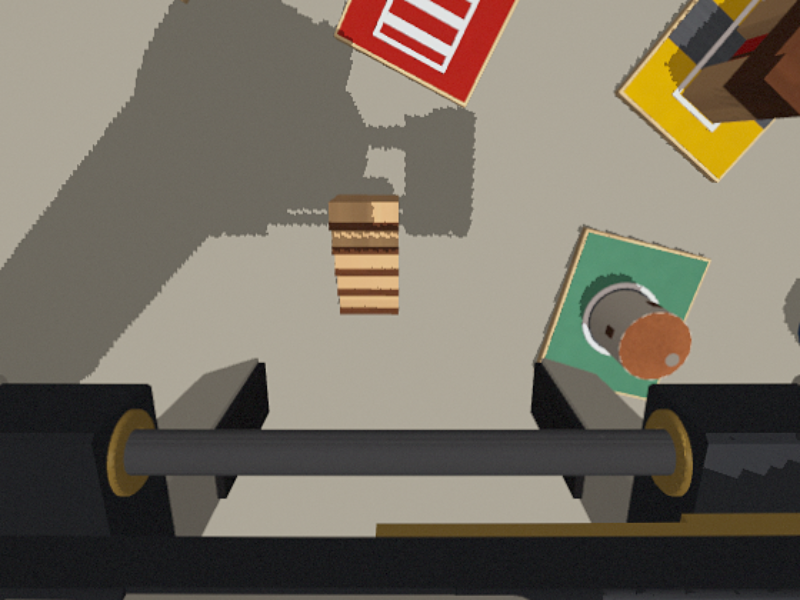

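Emit:
{"op": "jog_arm", "data": {"increments": [[[0,0.021,-0.0215,0.01,0.1],[0,0,0,0.035,0],[0,0,0,0.035,0],[0,0,0,0,0],[0,0,0,0,0]]]}}

```text
clock: 28.9
position: [0.4695, -0.0889, 0.1022]
eef_rot: [0.988, 0.155, -0.001, -0.0]
force: [-0.5, -0.4, 0.2]
width: 0.0917
```

```bash
python3 - <<'E'
from plan import *
plan(.4697,-.0891,.008,-72.1,1)
E
```

```text
t 28.9 pos [ 0.4695 -0.0889  0.1022] yaw -72.16 w 0.0917 F [-0.5 -0.4  0.2] q7 -1.07 tilt [-0.0018 -0.0001]
tool delta mm [ 0.3  0.3 94.2] turn -0.06 n 1
[np.float64(0.0003), np.float64(0.0003), np.float64(0.0942), np.float64(-0.06)]
```

Emit:
{"op": "jog_arm", "data": {"increments": [[[0,0,0,0.035,0],[0,0,0,0.032,0],[0,0,0,0.018,0],[0,0,0,0.007,0],[100,0,0,0,0]]]}}

```text
clock: 29.4
position: [0.4708, -0.0886, 0.0109]
eef_rot: [0.988, 0.155, 0.0, 0.0]
force: [-0.5, 0.3, 0.4]
width: 0.0876
```

Emit:
{"op": "jog_arm", "data": {"increments": [[[130,0,0,0,0],[130,0,0,0,0],[130,0,0,0,0],[130,0,0,0,0],[160,0,0,0,0]]]}}

```text
clock: 29.9
position: [0.4702, -0.088, 0.0105]
eef_rot: [0.988, 0.155, 0.0, 0.0]
force: [-0.2, 0.1, -1.1]
width: 0.0486
```

Emit:
{"op": "jog_arm", "data": {"increments": [[[255,0,0,0,0],[255,0,0,0,0],[255,0,0,0,0],[255,0,0,0,0]]]}}

```text
clock: 30.3
position: [0.4701, -0.0881, 0.0104]
eef_rot: [0.988, 0.155, 0.0, 0.0]
force: [0.2, -0.0, 3.9]
width: 0.04
```

```bash
python3 - <<'E'
from plan import *
a=np.radians(-8.2)
plan(.6288+.011*np.cos(a),-.0852+.011*np.sin(a),.12,-98.2,6)
E
```

```text
t 30.3 pos [ 0.4701 -0.0881  0.0104] yaw -72.13 w 0.04 F [ 0.2 -0.   3.9] q7 -1.04 tilt [ 0.0002 -0.    ]
tool delta mm [ 161.8   50.8 -109.6] turn 26.07 n 6
[np.float64(0.027), np.float64(0.0085), np.float64(-0.0183), np.float64(4.34)]
[np.float64(0.0275), np.float64(0.0064), np.float64(-0.0183), np.float64(4.34)]
[np.float64(0.0279), np.float64(0.0043), np.float64(-0.0183), np.float64(4.34)]
[np.float64(0.0282), np.float64(0.0022), np.float64(-0.0183), np.float64(4.34)]
[np.float64(0.0283), np.float64(0.0), np.float64(-0.0183), np.float64(4.34)]
[np.float64(0.0282), np.float64(-0.0021), np.float64(-0.0183), np.float64(4.34)]
```

Emit:
{"op": "jog_arm", "data": {"increments": [[[255,0,0,-0.01,0],[255,0,0,-0.03,0],[255,0,0,-0.04,0],[255,0.027,0.0085,-0.03,4.3],[255,0.0275,0.0065,0,4.3]]]}}

```text
clock: 30.8
position: [0.53, -0.0883, 0.1254]
eef_rot: [0.997, 0.079, 0.004, 0.0]
force: [0.2, 0.5, -0.8]
width: 0.0398
```

Emit:
{"op": "jog_arm", "data": {"increments": [[[255,0.028,0.0045,0,4.3],[255,0.028,0.002,0,4.3],[255,0.028,0,0,4.4],[255,0.028,-0.002,0,4.4],[255,0,0,0,0]]]}}

```text
clock: 31.3
position: [0.6423, -0.0857, 0.1205]
eef_rot: [0.997, -0.071, 0.001, -0.0]
force: [-0.7, -0.4, -0.4]
width: 0.0402
```

Emit:
{"op": "jog_arm", "data": {"increments": [[[255,0,0,0,0],[255,0,0,0,0]]]}}

```text
clock: 31.5
position: [0.6376, -0.0868, 0.1199]
eef_rot: [0.997, -0.071, -0.001, -0.0]
force: [-1.2, -0.3, -0.4]
width: 0.0399
```

```bash
python3 - <<'E'
from plan import *
from wr import *
c,im,d=shot("w19");X=cloud(c,d)
plan(.6397,-.0868,.02,-98.2,1)
cv2.imwrite("pics/w19c.png",cv2.resize(im[70:270,180:400],None,fx=3,fy=3,interpolation=cv2.INTER_CUBIC))
E
```

```text
t 31.55 pos [ 0.6377 -0.0869  0.1202] yaw -98.13 w 0.0398 F [-0.8 -1.1 -1. ] q7 -1.5 tilt [-0.0013  0.0002]
tool delta mm [  2.1  -0.4 100.2] turn 0.07 n 1
[np.float64(0.0021), np.float64(-0.0004), np.float64(0.1002), np.float64(0.07)]
```

View pics/w19b.png

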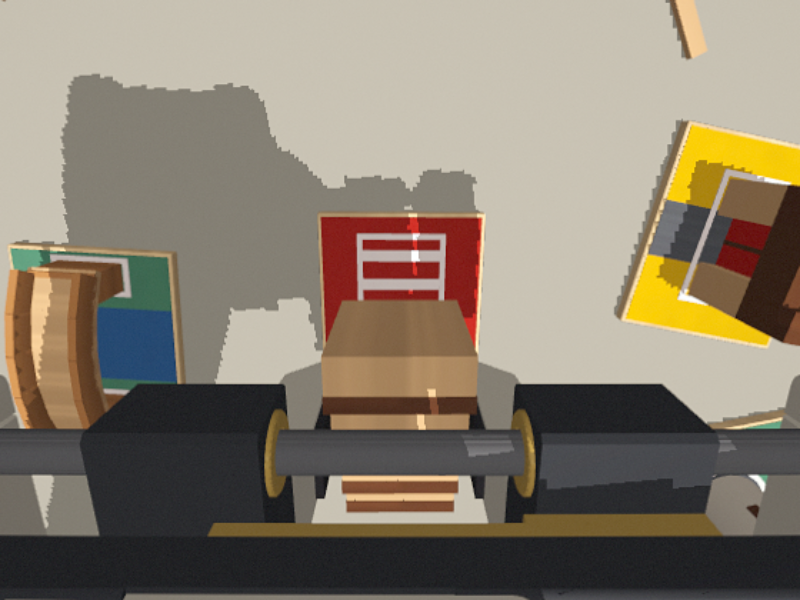

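View pics/w19c.png

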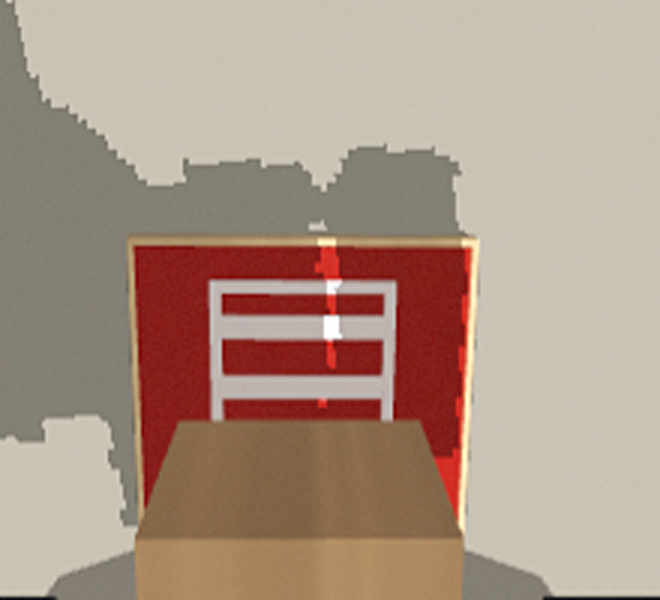

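```bash
cat > st.py <<'E'
from wr import *
import pickle,sys
tag=sys.argv[1];zb=float(sys.argv[2])
c=pickle.load(open(f"pics/{tag}.pkl","rb"));X=cloud(c,np.load(f"pics/{tag}.npy"))
o=np.array([.6288,-.0852]);a=np.radians(-8.2);ux=np.array([np.cos(a),np.sin(a)]);uy=np.array([-np.sin(a),np.cos(a)])
P=X.reshape(-1,3);r=P[:,:2]-o;s=r@ux*1000;w=r@uy*1000;z=P[:,2]*1000-zb
f=np.percentile(s[(abs(s)<60)&(abs(w)<18)&(z>15)&(z<56)],99)
for zz in range(3,56,6):
    k=(abs(s-f)<3)&(abs(w)<28)&(abs(z-zz)<3)
    if k.sum()>10: print(zz,k.sum(),np.percentile(w[k],[1,99]).round(1),np.percentile(w[k],[1,99]).mean().round(2),"s",np.median(s[k]).round(2))
k=(s>f-14)&(s<f-1)&(abs(w)<18)&(abs(z-50)<5);A=np.c_[s[k],w[k],np.ones(k.sum())];print("top plane slopes deg",np.degrees(np.linalg.lstsq(A,z[k],rcond=None)[0][:2]),z[k].mean())
k=(abs(s-f)<2)&(z>5)&(z<45)&(abs(w)<18);A=np.c_[w[k],z[k],np.ones(k.sum())];print("face slopes deg (yaw,pitch)",np.degrees(np.linalg.lstsq(A,s[k],rcond=None)[0][:2]))
E
python3 st.py w19 110
python3 gw2.py w19 "[(129,240),(478,240),(210,281),(396,281),(211,420),(393,420)]" 3 "(180,70)" "(.6288,-.0852)" -8.2
```

```text
3 247 [-19.2  19.9] 0.33 s 37.32
9 317 [-19.3  19.9] 0.32 s 37.36
15 366 [-19.2  19.9] 0.35 s 37.38
21 388 [-19.1  19.8] 0.35 s 37.39
27 430 [-19.3  19.8] 0.26 s 37.42
33 503 [-19.1  20. ] 0.47 s 37.46
39 563 [-19.1  19.8] 0.37 s 37.45
45 640 [-19.2  19.9] 0.34 s 37.45
51 1009 [-19.4  19.8] 0.21 s 36.69
top plane slopes deg [-1.91401823 -0.06503606] 50.561257118721414
face slopes deg (yaw,pitch) [-0.281712    0.20128666]
0.008 [[54.2, 43.6], [54.4, -45.2], [43.8, 23.2], [43.9, -24.6], [6.4, 23.8], [6.5, -24.9]]
0.0095 [[54.4, 43.3], [54.6, -44.9], [44.0, 23.1], [44.1, -24.5], [6.9, 23.7], [7.0, -24.8]]
```

Emit:
{"op": "jog_arm", "data": {"increments": [[[255,0.003,0.001,0.03,0.1],[255,0,0,0.03,0],[255,0,0,0.02,0],[255,0,0,0.01,0],[255,0,0,0.004,0]]]}}

```text
clock: 32.05
position: [0.6407, -0.0882, 0.0254]
eef_rot: [0.997, -0.072, -0.001, -0.0]
force: [0.2, -0.8, -0.9]
width: 0.0398
```

Emit:
{"op": "jog_arm", "data": {"increments": [[[255,0,0,0,0],[255,0,0,0,0],[255,0,0,0,0],[255,0,0,0,0]]]}}

```text
clock: 32.45
position: [0.6426, -0.0882, 0.0272]
eef_rot: [0.997, -0.072, 0.001, -0.0]
force: [0.2, -0.1, -0.6]
width: 0.0396
```

```bash
python3 - <<'E'
from plan import *
from wr import *
c,im,d=shot("w20")
plan(.6397,-.0868,.0184,-98.2,1)
cv2.imwrite("pics/w20c.png",cv2.resize(im[110:270,160:400],None,fx=3.3,fy=3.3,interpolation=cv2.INTER_CUBIC))
E
python3 st.py w20 16
```

```text
t 32.5 pos [ 0.6424 -0.0882  0.027 ] yaw -98.23 w 0.04 F [-0.9 -0.3 -0.9] q7 -1.48 tilt [ 0.0012 -0.0001]
tool delta mm [-2.9 -1.   8.6] turn -0.03 n 1
[np.float64(-0.0029), np.float64(-0.001), np.float64(0.0086), np.float64(-0.03)]
3 163 [-20.1  19.3] -0.4 s 42.37
9 321 [-19.7  19.2] -0.27 s 42.44
15 345 [-20.   19.3] -0.33 s 42.42
21 378 [-19.9  19.1] -0.36 s 42.41
27 439 [-20.   19.4] -0.3 s 42.42
33 484 [-19.9  19.1] -0.41 s 42.42
39 535 [-19.9  19.1] -0.43 s 42.41
45 619 [-20.   19.2] -0.39 s 42.41
51 1147 [-20.   19.2] -0.42 s 41.92
top plane slopes deg [-1.73120313 -0.01892019] 51.88827964613487
face slopes deg (yaw,pitch) [-0.12270687 -0.02230765]
```

View pics/w20c.png

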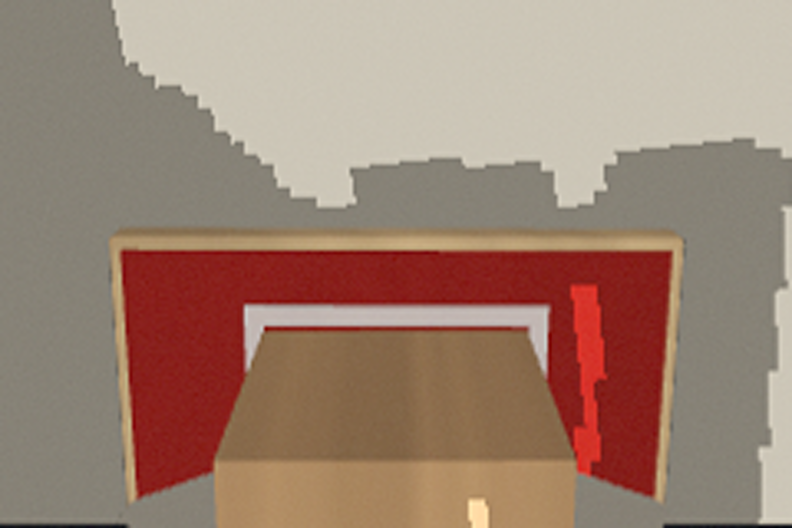

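Emit:
{"op": "jog_arm", "data": {"increments": [[[255,-0.002,0.0003,0.004,0],[255,0,0,0.002,0],[255,0,0,0,0],[255,0,0,0,0]]]}}

```text
clock: 32.9
position: [0.6397, -0.0881, 0.02]
eef_rot: [0.997, -0.072, -0.0, -0.0]
force: [-0.5, -0.4, -0.8]
width: 0.0401
```

```bash
python3 - <<'E'
from plan import *
from wr import *
c,im,d=shot("w21")
plan(.6397,-.0868,.0184,-98.2,1)
E
python3 st.py w21 9
```

```text
t 32.95 pos [ 0.6398 -0.0882  0.0201] yaw -98.23 w 0.0398 F [-0.6  0.4 -0.1] q7 -1.47 tilt [-0.0002  0.    ]
tool delta mm [-0.3 -1.4  1.7] turn -0.03 n 1
[np.float64(-0.0003), np.float64(-0.0014), np.float64(0.0017), np.float64(-0.03)]
3 999 [-27.2  27.3] 0.02 s 40.35
9 319 [-20.3  18.8] -0.75 s 39.53
15 350 [-20.1  18.9] -0.6 s 39.51
21 377 [-20.1  18.8] -0.66 s 39.53
27 437 [-20.3  18.8] -0.75 s 39.55
33 489 [-20.3  18.8] -0.75 s 39.57
39 554 [-20.1  18.8] -0.67 s 39.56
45 612 [-20.4  18.8] -0.8 s 39.58
51 1123 [-20.4  18.7] -0.84 s 39.03
top plane slopes deg [-1.7274576  -0.06013259] 51.57832501921054
face slopes deg (yaw,pitch) [-0.14445371  0.09769899]
```

Emit:
{"op": "jog_arm", "data": {"increments": [[[255,0.0005,0,0.0005,0],[255,0,0,0.0005,0],[255,0,0,0,0]]]}}

```text
clock: 33.25
position: [0.6404, -0.0882, 0.0191]
eef_rot: [0.997, -0.072, -0.0, -0.0]
force: [-0.1, -0.9, -1.0]
width: 0.0396
```

Emit:
{"op": "jog_arm", "data": {"increments": [[[255,0,0,0.0005,0],[255,0,0,0,0]]]}}

```text
clock: 33.45
position: [0.6403, -0.0882, 0.0186]
eef_rot: [0.997, -0.072, -0.0, -0.0]
force: [-0.4, 1.0, -0.2]
width: 0.0396
```

Emit:
{"op": "jog_arm", "data": {"increments": [[[255,0,0,0.0005,0],[255,0,0,0,0]]]}}

```text
clock: 33.65
position: [0.6404, -0.0882, 0.0184]
eef_rot: [0.997, -0.072, 0.0, -0.0]
force: [-0.8, 0.7, 1.8]
width: 0.0396
```

```bash
python3 - <<'E'
from plan import *
from wr import *
c,im,d=shot("w22")
plan(.6397,-.0868,.0184,-98.2,1)
cv2.imwrite("pics/w22c.png",cv2.resize(im[110:270,160:400],None,fx=3.3,fy=3.3,interpolation=cv2.INTER_CUBIC))
E
python3 st.py w22 8
```

```text
t 33.7 pos [ 0.6404 -0.0882  0.0184] yaw -98.23 w 0.0401 F [-1.   0.7  1.2] q7 -1.47 tilt [0.0001 0.0001]
tool delta mm [-0.9 -1.3  0. ] turn -0.03 n 1
[np.float64(-0.0009), np.float64(-0.0013), np.float64(0.0), np.float64(-0.03)]
3 1104 [-27.4  27.4] -0.02 s 41.18
9 310 [-20.2  18.9] -0.67 s 40.24
15 355 [-20.2  18.9] -0.66 s 40.23
21 397 [-20.3  18.9] -0.69 s 40.24
27 427 [-20.   18.7] -0.65 s 40.26
33 501 [-20.2  18.9] -0.67 s 40.27
39 550 [-20.2  19. ] -0.62 s 40.27
45 615 [-20.3  18.7] -0.77 s 40.29
51 1070 [-20.3  18.9] -0.68 s 39.66
top plane slopes deg [-1.57165793 -0.07682959] 51.08452330828745
face slopes deg (yaw,pitch) [-0.14744261  0.07618898]
```

View pics/w22c.png

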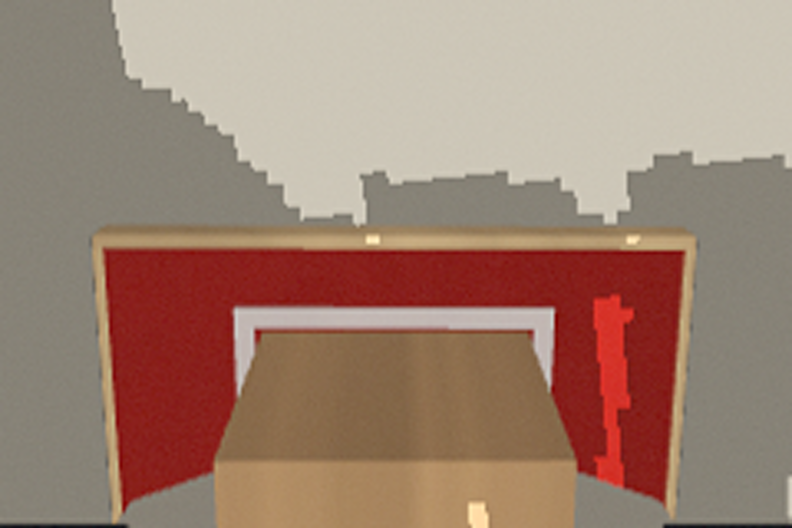

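Centred, in contact with light force. Release.

Emit:
{"op": "jog_arm", "data": {"increments": [[[135,0,0,0,0],[130,0,0,0,0],[100,0,0,0,0],[60,0,0,0,0],[40,0,0,0,0]]]}}

```text
clock: 34.2
position: [0.6403, -0.0882, 0.0181]
eef_rot: [0.997, -0.072, -0.0, -0.0]
force: [-0.1, -0.1, -0.7]
width: 0.0643
```

Emit:
{"op": "jog_arm", "data": {"increments": [[[20,0,0,0,0],[0,0,0,-0.02,0],[0,0,0,-0.04,0],[0,0,0,-0.05,0],[0,0,0,-0.05,0]]]}}

```text
clock: 34.7
position: [0.6397, -0.0882, 0.1793]
eef_rot: [0.997, -0.072, -0.001, 0.0]
force: [1.0, 0.4, 0.1]
width: 0.0918
```

Emit:
{"op": "jog_arm", "data": {"increments": [[[0,-0.02,0,-0.03,0],[0,0,0,0,0],[0,0,0,0,0]]]}}

```text
clock: 35.0
position: [0.6208, -0.0853, 0.2091]
eef_rot: [0.997, -0.072, 0.001, -0.0]
force: [-0.3, -0.7, -0.3]
width: 0.092
```

```bash
python3 - <<'E'
from plan import *
from wr import *
c,im,d=shot("w23")
p,d=snapshot("top");cv2.imwrite("pics/top9.png",p[:,:,::-1]);cv2.imwrite("pics/top9b.png",cv2.resize(p[120:260,90:470,::-1],None,fx=2.1,fy=2.1))
p,d=snapshot("scene");cv2.imwrite("pics/scene9b.png",cv2.resize(p[:,:,::-1],(800,600)))
plan(.5,0,.2,-98,1)
E
python3 st.py w23 8
```

```text
t 35.15 pos [ 0.6197 -0.0851  0.2063] yaw -98.22 w 0.0918 F [-0.1  0.4 -0.3] q7 -1.52 tilt [-0.0031  0.0003]
tool delta mm [-130.6  -67.1    6.7] turn -0.22 n 1
[np.float64(-0.1306), np.float64(-0.0671), np.float64(0.0067), np.float64(-0.22)]
3 215 [-27.2  27.8] 0.33 s 41.54
9 32 [-19.6  17.9] -0.82 s 40.09
15 32 [-17.8  18.7] 0.42 s 40.05
27 43 [-20.2  18. ] -1.11 s 40.09
39 42 [-19.7  18.3] -0.69 s 40.11
45 45 [-20.   18.7] -0.65 s 40.11
51 152 [-20.1  18.8] -0.67 s 38.83
top plane slopes deg [-1.90637569  0.040165  ] 51.12043827546514
face slopes deg (yaw,pitch) [-0.17172347  0.08747843]
```

View pics/w23b.png

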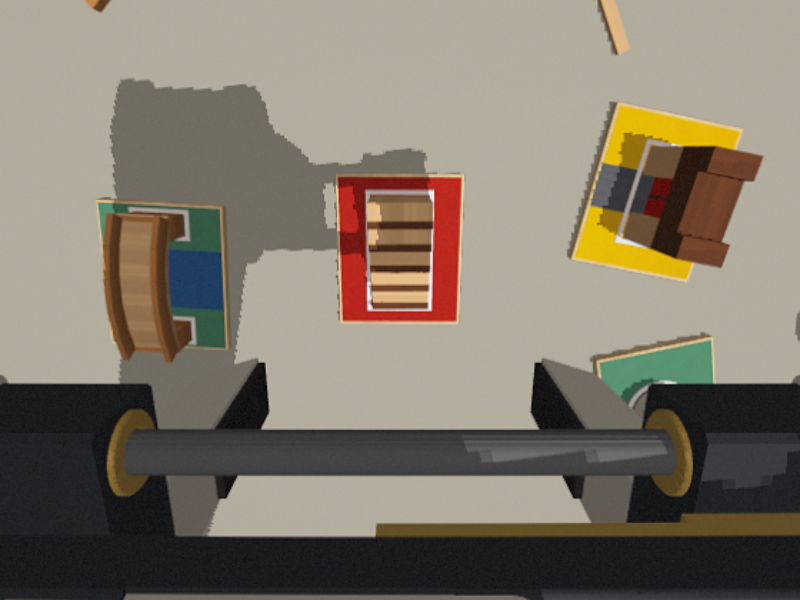

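View pics/scene9b.png

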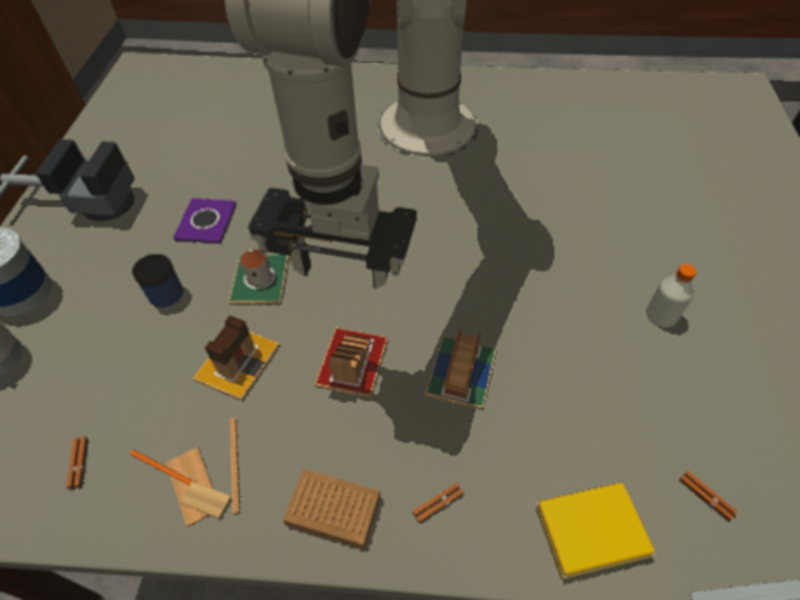

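Emit:
{"op": "jog_arm", "data": {"increments": [[[0,-0.01,-0.035,0,0],[0,-0.01,-0.035,0,0],[0,-0.01,-0.035,0,0],[0,-0.01,-0.035,0,0],[0,-0.01,-0.035,0,0]]]}}

```text
clock: 35.65
position: [0.5951, 0.0963, 0.2062]
eef_rot: [0.997, -0.072, -0.001, 0.001]
force: [0.7, -0.9, -0.2]
width: 0.0916
```

Emit:
{"op": "jog_arm", "data": {"increments": [[[0,0,0,0,0],[0,0,0,0,0],[0,0,0,0,0],[0,0,0,0,0]]]}}

```text
clock: 36.05
position: [0.5962, 0.093, 0.2076]
eef_rot: [0.997, -0.073, -0.0, 0.001]
force: [-0.3, -0.4, 1.0]
width: 0.0915
```

```bash
python3 - <<'E'
from wr import *
c,im,d=shot("w24")
cv2.imwrite("pics/w24c.png",cv2.resize(im[60:270,180:400],None,fx=3,fy=2.8,interpolation=cv2.INTER_CUBIC))
X=cloud(c,d)
o=np.array([.6345,.0891]);a=np.radians(-11.5);ux=np.array([np.cos(a),np.sin(a)]);uy=np.array([-np.sin(a),np.cos(a)])
P=X.reshape(-1,3);r=P[:,:2]-o;s=r@ux*1000;w=r@uy*1000;z=P[:,2]*1000
k=(abs(s)<60)&(abs(w)<25)&(z>25)&(z<65);print(cv2.minAreaRect(np.c_[s,w][k].astype(np.float32)))
for sd in (1,-1):
    q=k&(sd*s>30)&(abs(w)>14.5);A=np.polyfit(z[q],s[q],1);print(sd,np.polyval(A,50))
E
```

```text
((-0.02999114990234375, -0.6713237762451172), (102.24861907958984, 34.04640579223633), 0.28341570496559143)
1 39.52698411647397
-1 -39.86101440860831
```

View pics/w24c.png

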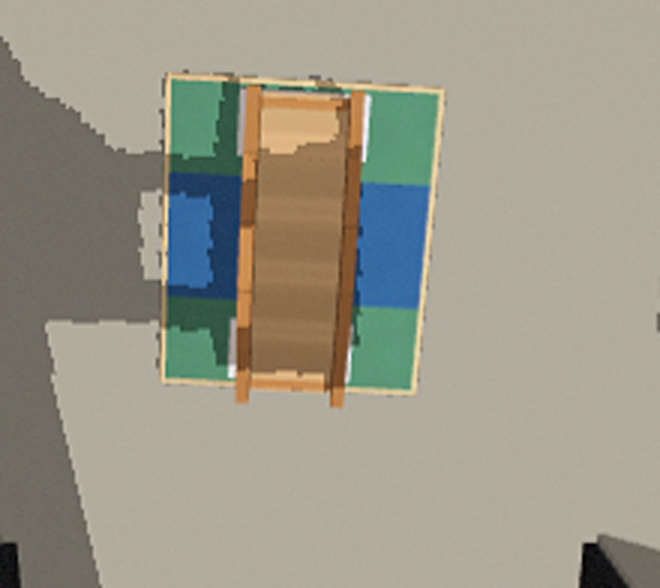

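```bash
python3 - <<'E'
from wr import *
import pickle
c=pickle.load(open("pics/w24.pkl","rb"))
q=np.array([(165,75),(442,90),(414,393),(163,380)],float);q=(q+.5)/[3,2.8]-.5+[180,60]
B=plane(c,q,.0093)[:,:2]-[.6345,.0891];a=np.radians(-11.5)
print(cv2.minAreaRect((1e3*np.c_[B@[np.cos(a),np.sin(a)],B@[-np.sin(a),np.cos(a)]]).astype(np.float32)))
print(job_done())
E
```

```text
((-0.013339996337890625, -0.057147979736328125), (108.17059326171875, 88.69770050048828), 0.1888120174407959)
the job is handed in; nothing more can be done
None
```

All four model pieces are standing upright on their boards and released, and I handed the job in at about 36 s. I placed them in the order you listed: bridge, gateway, tower, stairs. Each one was lowered until it touched its board before I let go.

| Piece | Last wrist-camera check against its board |
|---|---|
| Footbridge | After release: about 0.6 mm off across the board, centred along it, 0.1° turn |
| Gateway | After release: about 0.6 mm off across the board, 0.2 mm along it |
| Tower | Before release, touching the disc: within about 0.3 mm of the ring centre (see below) |
| Staircase | After release: within about 0.2 mm of the outline, turn below 0.1° |

- **Gateway grip:** it tilted about 1.7° in the grip. Pressing it lightly onto the board (8–12 N) reduced that before release, and it measured upright afterwards.
- **Tower reading:** the last two numerical fits were noisy, with about 2.6 mm residual. I relied on the picture, which showed an even gap all round the ring. I did not measure it again after release, but it stands upright on the disc in the final scene view.
- **Camera disagreement:** the fixed cameras differed by about 3 mm along x, so I used the wrist camera for fine alignment.
- **Bystanders:** the paint jar, glue bottle and purple look-alike board appear unmoved in the final scene view.

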